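# Blow core plugs clean with a two-stage air duster and file them by colour

## Task

Clean the freshly cut drill-core plugs and put them away: lay every plug in a lane of its own on the blow-off rack, then squeeze the air duster's red trigger past its pressure point into full blast, with the muzzle still facing the rack, hold it there for two seconds and let it go while the plugs are still in the rack. After that lay each plug lengthwise in the core tray of the colour of its band, two side by side on the floor and a third, if there is one, saddled on top between them. Leave the rocks and the dropper bottle where they are.

Things in the scene. Friction and masses are not known exactly. Their poses are not given: they have to be found in the camera images.
- station: blow-off station, fixed to the table: grey dust tray 266 x 190 mm with a rack of six 12 mm steel rods making five lanes. Origin on the table under the rack's middle, z up; y runs along the lanes, towards the air duster; x across them. Lane middles at x = -88, -44, 0, 44, 88 mm; rod axes at x = +-22, +-66, +-110 mm, 22 mm above the table
- rack_center (a point): middle of the rack's middle lane, 34 mm above the table: where the axis of a plug in a lane lies (it rests on the two rods beside it). Axes as the station's. A plug in a lane lies along y, best at y = 0. The rods end in two aluminium bars, tops 28 mm above the table, inner faces at y = -76 and 76 mm; the muzzle is at y = 95 mm, below 70 mm height
- gun (a joint): swivel of the yellow cordless air duster on its clamp post at x = 0, y = 172 mm of the station. 0 rad: muzzle straight along the lanes at the rack; positive counter-clockwise from above; stops at +-0.5. Held only by friction (0.35 N m, 4.5 N at the grip): pushed from one side it swings away, so squeeze the trigger against the hand grip
- gun_grip (a point): where to squeeze: midway between the back of the duster's hand grip and the front of the released trigger, 60 mm above the table (mid height of both; the gun lies on its side, so they lie level side by side). Turns with the gun: z up, x along the hand grip to the motor housing, y across. Grip's back face at y = +30 mm, released trigger's front at y = -29 mm (59 mm over both)
- trigger_face (a point): front of the red trigger blade (9 mm thick, 20 mm high) at the squeezing place, 56 mm from its pin; moves with the blade. The blade reaches from x = +54 to -32 mm of gun_grip, the yellow hand grip (24 mm thick, 28 mm high) from +60 to -47; then comes the black battery to x = -81 mm; from x = +52 mm the motor housing, 87 mm high. The table under the grip is free
- trigger_first (a joint): first stage of the trigger (soft blow): 0 rad let go, stop at 0.12 rad, where the blade has moved 7 mm at the squeezing place. Takes about 1.5 N to start, 3 N at the stop. A spring returns it
- trigger_full (a joint): second stage (full blast), same pin, added to the first: stays at 0 rad until the pressure point of about 7 N, then turns on to its stop at 0.16 rad (another 9 mm at the squeezing place, 10.5 N). Full blast from 0.08 rad on. A spring returns it
- tray_red: red core tray, fixed to the table, 89 x 150 mm. Origin on the table under its middle, z up, y lengthwise, x across. Floor 4 mm thick; side walls 36 mm high, inner faces at x = +-40.5 mm; end lips 12 mm high, inner faces at y = +-71 mm. A rib 10 mm wide, 6 mm high along the middle parts two lanes: bottom plugs lie at x = -21 and 21 mm, axes 23 mm above the table; a third saddles between them at 54 mm
- tray_blue: blue core tray, fixed to the table, 89 x 150 mm. Origin on the table under its middle, z up, y lengthwise, x across. Floor 4 mm thick; side walls 36 mm high, inner faces at x = +-40.5 mm; end lips 12 mm high, inner faces at y = +-71 mm. A rib 10 mm wide, 6 mm high along the middle parts two lanes: bottom plugs lie at x = -21 and 21 mm, axes 23 mm above the table; a third saddles between them at 54 mm
- core_red1_mid (a point): middle of a lying drill-core plug: a stone cylinder 38 mm across and 64 mm long, 0.15 to 0.24 kg, with a red painted band 18 mm wide round its middle; its x axis runs along the cylinder (y and z turn as it rolls). Rough: it hardly rolls by itself. Flat ends: it can be held by its two ends. May be absent
- core_red2_mid (a point): middle of a lying drill-core plug: a stone cylinder 38 mm across and 64 mm long, 0.15 to 0.24 kg, with a red painted band 18 mm wide round its middle; its x axis runs along the cylinder (y and z turn as it rolls). Rough: it hardly rolls by itself. Flat ends: it can be held by its two ends. May be absent
- core_red3_mid (a point): middle of a lying drill-core plug: a stone cylinder 38 mm across and 64 mm long, 0.15 to 0.24 kg, with a red painted band 18 mm wide round its middle; its x axis runs along the cylinder (y and z turn as it rolls). Rough: it hardly rolls by itself. Flat ends: it can be held by its two ends. May be absent
- core_blue1_mid (a point): middle of a lying drill-core plug: a stone cylinder 38 mm across and 64 mm long, 0.15 to 0.24 kg, with a blue painted band 18 mm wide round its middle; its x axis runs along the cylinder (y and z turn as it rolls). Rough: it hardly rolls by itself. Flat ends: it can be held by its two ends. May be absent
- core_blue2_mid (a point): middle of a lying drill-core plug: a stone cylinder 38 mm across and 64 mm long, 0.15 to 0.24 kg, with a blue painted band 18 mm wide round its middle; its x axis runs along the cylinder (y and z turn as it rolls). Rough: it hardly rolls by itself. Flat ends: it can be held by its two ends. May be absent
- gabbro_dark: bystander: dark rock, 52 x 74 x 47 mm; origin in the middle of its underside. Leave it alone
- bottle_acid: bystander: small white dropper bottle, 25 mm across, 66 mm high, standing; origin in the middle of its underside. Leave it alone
- marble_grey: bystander: grey-white rock, 45 x 58 x 42 mm; origin in the middle of its underside. Leave it alone
Not all that is in view belongs to the job. Leave any orange or purple look-alike of the part that bears core_red3_mid alone.

How it is judged:
By the outcome, as a careful person would: the job done as asked, in the order asked, and still so for the second after the job is handed in, with the robot touching nothing.
Of core_red1, core_red2, core_red3 only 2 to 3 are there at a start; the rules pass over those that are not, and their reading is None.
Of core_blue1, core_blue2 only 1 to 2 are there at a start; the rules pass over those that are not, and their reading is None.
At some moment in a run one of core_red1, core_red2, core_red3, core_blue1, core_blue2 may be knocked a few centimetres aside while the robot is not near it.
It also fails if it takes over 210 s, if anything falls off the work surface, if the arm or the gripper's body presses on something with over 40 N, if the wrist force passes 120 N, or if a joint passes its speed limit or range.

## Robot

A 6-joint arm with a two-finger parallel gripper is mounted at the origin on a cart in front of the work surface, level with it; the furniture and walls round the work are solid. World frame = base frame: x ahead of the robot, y to its left, z up, the work surface at z = 0. Lengths are in m, angles in rad, forces in N, time in s.
With the tool pointing down it reaches from about 0.225 to 0.875 m from the base axis. Payload 3.4 kg.
Tool frame: the origin (TCP) lies on the centre line of the jaws, within the pads' length; the fingertips stand 17 mm ahead of it and the grasp point (between the pads) lies 2 mm behind it (nose_length is the distance from the TCP to the fingertips, in m); z points along the fingers, y is the line along which they close (so a half turn about z gives the same grasp; the last joint's range is limited). The gripper opens to 85 mm and grips with 20 to 120 N. Pads are 22 mm wide; open, the fingers measure 114 mm over their backs; the gripper's body (76 mm by 85 mm) begins 54 mm behind the grasp point. The pads swing forward as they close: fully open they stand 13 mm farther back than shut.
Start: joints at [1.118, 0.276, 1.505, -0, 1.361, -0.121], TCP at [0.187, 0.544, 0.248] pointing down, gripper open.
Joint ranges: [-2.89, 2.89], [-0.75, 2.08], [0.22, 2.7], [-1.18, 4.32], [0.11, 2.71], [-2.7, 2.7]. Speed limits (rad/s): [2.57, 2.57, 3.14, 3.14, 3.14, 3.14].

## Interface

Orientations are given as a unit quaternion [w, x, y, z].
In Python, from rig import get_state, get_image, sign_off, find_in, place_of, nose_length gives the robot as it stands.
- The arm moves only by the tool apply_moves, never from a script. Its argument "deltas" is one flat list of numbers, 5 for each row, row after row: the finger opening in mm, from 0 to 85.4, then the shift along the tool's x, y, z in mm, then the turn about the tool's z in degrees. A call has 1 to 12 rows; each row is the pose to reach, as a shift and turn from the pose commanded when the call began, along the tool's axes at that moment; what a row does not reach only later rows make up. A row lasts 1/12 s, in which the tool goes at most 41.7 mm and 7.16 degrees, less where a joint would pass 70% of its speed; a pose out of reach is approached as far as the arm can. A call with a gripper value outside its range is refused whole. The fingers move at their own pace and stop on an object; "squeeze" is the grip in N (left out, the last holds). Time passes only in rows, so rows that repeat a pose let the fingers close. It gives the time, the measured TCP pose, the force, the opening and the grip force at its end, in the units of the state.
- get_state(): the state, without advancing time (a new reading comes with each control period).
- get_image(name): name is "scene" or "top" or "wrist"; returns a dict with "frame" (420x560x3 uint8, red, green, blue), "K" (3x3 intrinsics, pixels), "position" and "orientation" of the camera in the world. Camera axes: x right, y down, z forward; pixel columns grow to the right and rows downward; lengths in m; the calibration is good to about 2 mm. The wrist camera is an equidistant fisheye: a pixel r from the principal point sees the ray r / f radians off the axis. A picture is of the moment at which its call begins. There is no depth.
- sign_off(): hands the job in; it is judged then, once.
Trained networks look in a picture, given as the dict that the camera call returned (one of the last four; its "shot" number tells which), for a name from the list of things; names that differ only in an ending like _2 or _b are one class to them, and where a whole thing is asked for, a point or a joint stands for the part that bears it (a point fixed in the world has none). Each returns a list of dicts, best first, with "score" (0 to 1); they miss things now and then, are a little off and sometimes report something else, mostly with a low value. They report only what shows in the picture. A call takes as long as a camera call. They do not tell look-alikes from the thing itself.
- find_in(query, picture): "point" ([column, row] in pixels, amid what is visible of it).
- place_of(query, picture): "point" ([column, row] in pixels: a listed point, or the origin of a listed thing).
The state is a dict: "clock": time; "qpos": joint angles; "qd": joint speeds; "effort": joint torques, N m; "position": TCP position; "ee_rot": TCP orientation; "contact_force": force on the tool from outside, world axes, zero at the start; "moment": the same for the moment, N m; "width": finger opening in m; "gripper_force": force on a finger pad.
Only numpy, scipy, OpenCV 4.12 (cv2) and the standard library are available. Lean on these libraries where they do the work, as an engineer would, in place of code of your own. Each camera call takes 0.05 s, during which the arm holds its last target. There are 200 camera calls.

## Working session

There is one attempt and no reset: what is moved stays moved. The work goes in short steps, Python scripts to look and compute and a tool call to move; the robot and the scene stay as the last step left them, time stands still between calls to the robot, and variables do not carry over. Pictures are saved under pics/ and viewed, at most 14 in all, crops included, and the job is handed in when it is done.

Besides the shell and the picture viewer there is one more tool, called after "Call:" as name(argument=value, ...), one argument or row to a line, values as JSON. apply_moves: Moves the arm, as the interface text tells. Its arguments: {"type":"object","properties":{"deltas":{"type":"array"},"squeeze":{"type":"number"}},"required":["deltas"]}

```bash
mkdir -p pics; ls; cat > h.py <<'E'
import numpy as np, cv2
from scipy.spatial.transform import Rotation as R
from rig import *
def rot(q): return R.from_quat([q[1],q[2],q[3],q[0]]).as_matrix()
def ray(im,p,wrist=False):
    K=np.array(im["K"]); d=np.array([(p[0]-K[0,2])/K[0,0],(p[1]-K[1,2])/K[1,1]])
    if wrist:
        r=np.linalg.norm(d); v=np.array([*(d/r*np.sin(r)),np.cos(r)]) if r>1e-9 else np.array([0,0,1.])
    else: v=np.array([*d,1.])
    return rot(im["orientation"])@v
def at(im,p,z,wrist=False):
    v=ray(im,p,wrist); o=np.array(im["position"]); return o+v*(z-o[2])/v[2]
def proj(im,P):
    c=rot(im["orientation"]).T@(np.array(P)-np.array(im["position"])); K=np.array(im["K"])
    return (K@(c/c[2]))[:2]
def save(im,n): cv2.imwrite("pics/"+n,im["frame"][:,:,::-1])
E
python3 - <<'E'
from h import *
np.set_printoptions(precision=4,suppress=True)
s=get_state(); print({k:s[k] for k in("clock","position","ee_rot","width")}, nose_length if not callable(nose_length) else nose_length())
t=get_image("top"); c=get_image("scene"); save(t,"top.png"); save(c,"scene.png")
Z={"station":0,"rack_center":.034,"gun_grip":.06,"trigger_face":.06,"tray_red":0,"tray_blue":0,"core_red1_mid":.019,"core_blue1_mid":.019,"gabbro_dark":0,"bottle_acid":0,"marble_grey":0}
for n,im in(("top",t),("scene",c)):
  print(n,im["position"])
  for q,z in Z.items():
    for r in place_of(q,im)[:6]:
      print(q,np.round(r["point"]),round(r["score"],2),at(im,r["point"],z)[:2])
E
```

```text
pics
{'clock': 0.0, 'position': array([0.1871, 0.5432, 0.2474]), 'ee_rot': array([-0.0003,  0.1652,  0.9863, -0.0009]), 'width': 0.08555758971193529} 0.017
top [ 0.3872 -0.0459  1.1387]
station [220. 204.] 0.91 [0.5741 0.1195]
rack_center [221. 197.] 0.8 [0.5856 0.113 ]
gun_grip [145. 220.] 0.89 [0.5183 0.2972]
trigger_face [158. 218.] 0.47 [0.5253 0.2661]
tray_red [310. 175.] 0.96 [ 0.6583 -0.1179]
tray_red [426. 199.] 0.27 [ 0.5977 -0.4282]
tray_blue [375. 186.] 0.82 [ 0.6317 -0.2913]
core_blue1_mid [327. 230.] 0.83 [ 0.5078 -0.1627]
gabbro_dark [148. 154.] 0.67 [0.7053 0.3193]
bottle_acid [425. 201.] 0.53 [ 0.5933 -0.4244]
marble_grey [322. 141.] 0.62 [ 0.7523 -0.1484]
scene [-0.0884 -1.0046  0.5952]
station [256. 218.] 0.61 [0.5747 0.1001]
station [347. 238.] 0.25 [ 0.724  -0.1687]
rack_center [253. 210.] 0.75 [0.5617 0.0951]
rack_center [253. 188.] 0.19 [0.6668 0.2663]
gun_grip [212. 188.] 0.97 [0.5159 0.2896]
tray_blue [353. 265.] 0.62 [ 0.6351 -0.2915]
tray_blue [216. 193.] 0.56 [0.57   0.3709]
tray_blue [283. 251.] 0.5 [ 0.5241 -0.127 ]
core_blue1_mid [285. 252.] 0.59 [ 0.5054 -0.1622]
core_blue1_mid [309. 271.] 0.34 [ 0.5013 -0.2736]
gabbro_dark [255. 189.] 0.66 [0.714  0.3319]
bottle_acid [378. 298.] 0.59 [ 0.5782 -0.4335]
marble_grey [350. 236.] 0.52 [ 0.7409 -0.1623]
```

```bash
python3 -c "
import cv2
a=cv2.imread('pics/top.png'); b=a[110:330,90:450]; cv2.imwrite('pics/top2.png',cv2.resize(b,None,fx=2.2,fy=2.2,interpolation=cv2.INTER_CUBIC))"
```

```text
(no output)
```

View pics/top2.png

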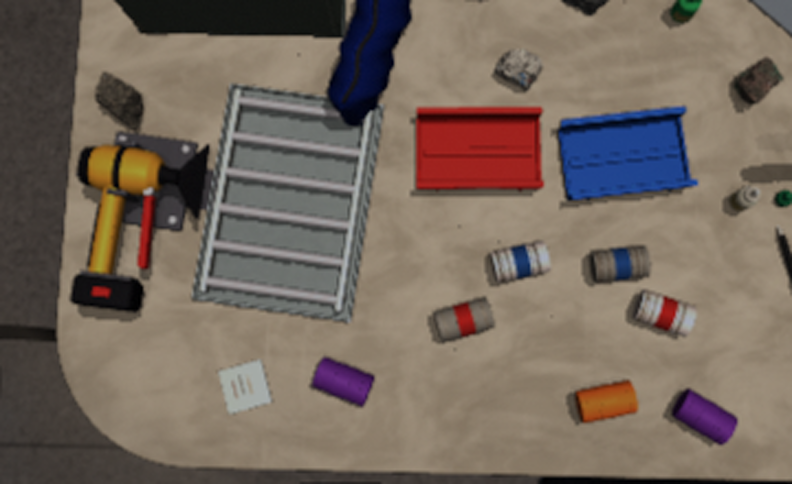

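View pics/scene.png

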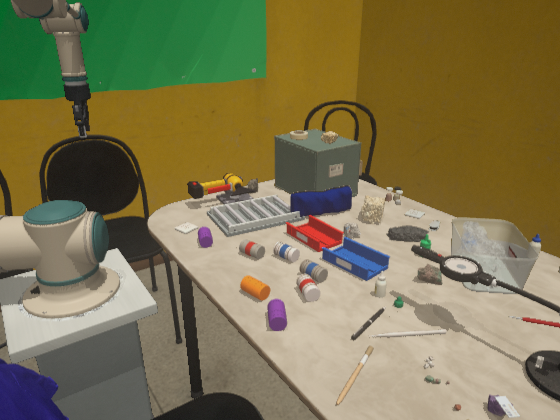

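The top picture shows two blue-banded plugs at crop (519,262) and (620,264), and two red-banded ones at (463,319) and (665,313). The purple plugs at (343,381) and (704,416) and the orange one at (605,401) are look-alikes with no painted band. Rack at crop (285,200), gun on its left, red tray at (478,148), blue tray at (627,152). Next I'll move over the middle and take a wrist view.

```bash
cat >> h.py <<'E'
np.set_printoptions(precision=4,suppress=True)
def yaw(s=None):
    M=rot((s or get_state())["ee_rot"]); return np.degrees(np.arctan2(M[1,1],M[0,1]))  # world angle of tool y
def go(x,y,z,ang=None,s=None):
    "shift in tool mm and turn in deg to reach TCP xyz with tool y along world angle ang (mod 180)"
    s=s or get_state(); M=rot(s["ee_rot"]); d=M.T@(np.array([x,y,z])-s["position"])*1000
    t=0 if ang is None else -((ang-yaw(s)+90)%180-90)
    return np.round(d,1),round(t,1)
E
python3 - <<'E'
from h import *
s=get_state(); print(rot(s["ee_rot"]),yaw(s)); print(go(.5,0.0,.40,s=s,ang=81))
E
```

```text
[[-0.9455  0.3257  0.0001]
 [ 0.3257  0.9455  0.0001]
 [-0.      0.0001 -1.    ]] 70.98909467947094
(array([-472.7, -412.1, -151.7]), np.float64(-10.0))
```

Call:
apply_moves(
  deltas=[85,-40,-30,-15,-5,85,-80,-65,-30,-10,85,-120,-100,-45,-10,85,-155,-130,-60,-10,85,-190,-160,-80,-10,85,-225,-190,-90,-10,85,-260,-220,-100,-10,85,-295,-255,-110,-10,85,-330,-290,-120,-10,85,-365,-320,-130,-10,85,-400,-350,-140,-10,85,-430,-380,-150,-10],
)

```text
clock: 2.2
position: [0.4273, 0.1232, 0.3785]
ee_rot: [0.001, 0.079, 0.997, 0.0]
contact_force: [1.1, 1.4, -0.8]
width: 0.085
gripper_force: 0.0
```

```bash
python3 - <<'E'
from h import *
s=get_state(); print(s["clock"],s["position"],yaw(s))
w=get_image("wrist"); save(w,"w1.png"); print(w["position"],w["K"],rot(w["orientation"]))
b=cv2.resize(w["frame"][:,:,::-1],None,fx=1.42,fy=1.42,interpolation=cv2.INTER_CUBIC); cv2.imwrite("pics/w1b.png",b)
E
```

```text
2.2 [0.4273 0.1232 0.3785] 80.98531182999047
[0.3498 0.1348 0.5048] [[325.1923   0.     274.5466]
 [  0.     325.1923 212.4993]
 [  0.       0.       1.    ]] [[ 0.1551  0.94    0.3037]
 [ 0.9879 -0.1478 -0.047 ]
 [ 0.0007  0.3074 -0.9516]]
```

View pics/w1b.png

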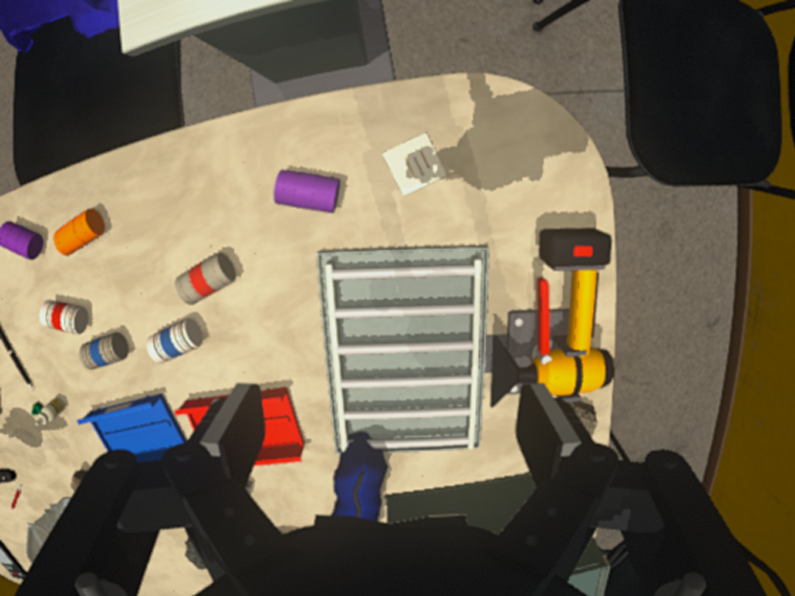

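```bash
cat >> h.py <<'E'
from scipy.optimize import minimize
def projw(im,P):
    c=(np.atleast_2d(P)-np.array(im["position"]))@rot(im["orientation"]); K=np.array(im["K"])
    rr=np.hypot(c[:,0],c[:,1]); th=np.arctan2(rr,c[:,2]); k=(th/np.maximum(rr,1e-9))[:,None]
    return c[:,:2]*k*K[0,0]+K[:2,2]
def pj(im,P): return projw(im,P) if im.get("w") else np.array([proj(im,p) for p in np.atleast_2d(P)])
def T(p,L):  # p=[x,y,yawdeg], L local pts
    a=np.radians(p[2]); c,s=np.cos(a),np.sin(a); L=np.atleast_2d(L)
    return np.c_[p[0]+c*L[:,0]-s*L[:,1],p[1]+s*L[:,0]+c*L[:,1],L[:,2]]
def samp(g,px): return cv2.remap(g,px[:,0].astype(np.float32)[None],px[:,1].astype(np.float32)[None],cv2.INTER_LINEAR,borderMode=cv2.BORDER_REPLICATE)[0].astype(float)
def best(f,p0,d=(.02,.02,8)):
    S=np.array([p0]+[np.array(p0)+np.array(d)*v for v in([1,0,0],[0,1,0],[0,0,1])])
    b=None
    for k in range(4):
        r=minimize(f,S[0],method="Nelder-Mead",options=dict(initial_simplex=S,xatol=1e-4,fatol=1e-5))
        if b is None or r.fun<b.fun: b=r
        S=np.array([b.x]+[b.x+np.array(d)*v*(-1)**k/(k+1) for v in([1,0,0],[0,1,0],[0,0,1])])
    return b
def grid(x0,x1,y0,y1,z,n=3): 
    X,Y=np.meshgrid(np.arange(x0,x1+1e-9,n/1000),np.arange(y0,y1+1e-9,n/1000)); return np.c_[X.ravel(),Y.ravel(),np.full(X.size,z)]
def rod_fit(im,p0):
    g=cv2.GaussianBlur(cv2.cvtColor(im["frame"],cv2.COLOR_RGB2GRAY),(3,3),0)
    ys=np.arange(-.07,.0701,.004); xs=[-.11,-.066,-.022,.022,.066,.11]
    on=np.array([[x,y,.027] for x in xs for y in ys]); off=np.array([[x+o,y,.02] for x in xs for o in(-.011,.011) for y in ys if abs(x+o)<.115])
    bar=np.array([[x,y,.028] for x in np.arange(-.11,.111,.004) for y in(-.081,.081)])
    bo=np.array([[x,y,.02] for x in np.arange(-.11,.111,.004) for y in(-.07,.07) if abs((abs(x)+.022)%.044-.0)>.012 and abs((abs(x)+.022)%.044-.044)>.012])
    f=lambda p:-(2*samp(g,pj(im,T(p,on))).mean()-2*samp(g,pj(im,T(p,off))).mean()+samp(g,pj(im,T(p,bar))).mean()-samp(g,pj(im,T(p,bo))).mean())/50
    return best(f,p0,(.01,.01,4))
def hsv(im):
    h=cv2.cvtColor(im["frame"],cv2.COLOR_RGB2HSV).astype(int); return h[...,0],h[...,1],h[...,2]
def masks(im):
    H,S,V=hsv(im); m={}
    m["red"]=((H<8)|(H>172))&(S>140)&(V>50); m["yel"]=(H>14)&(H<30)&(S>170)&(V>90); m["blue"]=(H>100)&(H<125)&(S>110)&(V>40)
    return {k:v.astype(np.uint8)*255 for k,v in m.items()}
def gun_fit(im,p0):
    m=masks(im); y=cv2.GaussianBlur(m["yel"],(3,3),0); r=cv2.GaussianBlur(m["red"],(3,3),0)
    gi=grid(-.045,.05,.007,.029,.074); go_=np.r_[grid(-.03,.045,-.001,.004,.074),grid(-.04,.045,.033,.038,.074)]
    ri=grid(-.031,.053,-.028,-.021,.07); ro=np.r_[grid(-.03,.05,-.036,-.031,.07),grid(-.03,.05,-.016,-.011,.065),grid(-.042,-.036,-.03,-.02,.07)]
    f=lambda p:-(samp(y,pj(im,T(p,gi))).mean()-samp(y,pj(im,T(p,go_))).mean()+samp(r,pj(im,T(p,ri))).mean()-samp(r,pj(im,T(p,ro))).mean())/255
    return best(f,p0,(.01,.01,5))
def band_fit(im,col,p0,z=.019):
    m=cv2.GaussianBlur(masks(im)[col],(3,3),0)
    th=np.radians(np.arange(-60,61,10)); P=lambda xs:np.array([[x,.019*np.sin(t),z+.019*np.cos(t)] for x in xs for t in th])
    i=P(np.arange(-.0085,.0086,.0017)); o=P(np.r_[np.arange(-.015,-.0094,.0017),np.arange(.0095,.0151,.0017)])
    s=np.array([[x,k*.026,z-.012] for x in np.arange(-.008,.0081,.002) for k in(-1,1)])
    f=lambda p:-(samp(m,pj(im,T(p,i))).mean()-samp(m,pj(im,T(p,o))).mean()-.5*samp(m,pj(im,T(p,s))).mean())/255
    return best(f,p0,(.008,.008,15))
def tray_fit(im,col,p0):
    m=cv2.GaussianBlur(masks(im)[col],(3,3),0)
    E=[[sx*.0445,y,.036] for sx in(-1,1) for y in np.arange(-.075,.0751,.005)]
    i=np.array([[np.sign(x)*(abs(x)-.002),y,z] for x,y,z in E if abs(y)<.073]+[[x,s*.073,.012] for s in(-1,1) for x in np.arange(-.038,.0381,.004)])
    o=np.array([[x,s*.079,.004] for s in(-1,1) for x in np.arange(-.036,.0361,.004)]+[[np.sign(x)*(abs(x)+.003),y,z] for x,y,z in E]+[[sx*.0425,s*.079,.036] for s in(-1,1) for sx in(-1,1) for _ in range(4)])
    f=lambda p:-(samp(m,pj(im,T(p,i))).mean()-samp(m,pj(im,T(p,o))).mean())/255
    return best(f,p0,(.01,.01,5))
E
python3 - <<'E'
from h import *
w=get_image("wrist"); w["w"]=1; t=get_image("top")
sc=1.42
def A(px,z): return at(w,np.array(px)/sc,z,True)[:2]
for n,im in(("w",w),("top",t)):
    r=rod_fit(im,[.58,.112,-9]); print(n,"station",r.x,r.fun)
    r=gun_fit(im,[*A((565,315),.06),-7]); print("gun",r.x,r.fun)
for nm,col,px,a in(("R1","red",(206,279),-60),("R2","red",(64,316),-100),("B1","blue",(175,340),-70),("B2","blue",(104,350),-75)):
    p=A(px,.03); print(nm,"eye",p)
    for im in(w,t):
        r=band_fit(im,col,[*p,a+ 0 if 0 else a]); print(r.x,r.fun)
        
for col,p in(("red",[.655,-.118,-2]),("blue",[.632,-.292,4])):
    r=tray_fit(t,col,p); print(col,r.x,r.fun)
E
```

```text
w station [ 0.5814  0.1158 -6.8661] -4.751613756613758
gun [ 0.5227  0.2937 -3.9675] -1.6097560608621715
top station [ 0.5818  0.1167 -7.108 ] -2.5369007936507937
gun [ 0.5444  0.2862 -7.    ] -0.0
R1 eye [ 0.449  -0.1001]
[  0.4434  -0.0955 -73.5664] -0.7921774304127245
[  0.4417  -0.0954 -73.6398] -0.7374605786370492
R2 eye [ 0.4591 -0.3318]
[   0.4526   -0.3281 -121.007 ] -0.6956236573883633
[   0.4542   -0.3286 -109.0746] -0.7257670978259213
B1 eye [ 0.5155 -0.1646]
[  0.5114  -0.1607 -80.6713] -0.6371931989579048
[  0.5105  -0.1606 -76.741 ] -0.6948100918689154
B2 eye [ 0.5147 -0.2806]
[  0.511   -0.2779 -89.    ] -0.6580590977649801
[  0.5105  -0.2776 -83.2767] -0.7178870149458385
red [ 0.6468 -0.109   1.2589] -0.5716872956078982
blue [ 0.6441 -0.2858  7.2389] -0.5318368726801066
```

```bash
python3 - <<'E'
from h import *
print(go(.4425,-.0955,.15,-73.6))
E
```

```text
(array([ -49. , -212.9,  228.3]), np.float64(-25.8))
```

Call:
apply_moves(
  deltas=[85,-6,-26,28,-6,85,-12,-52,56,-12,85,-18,-78,84,-18,85,-24,-104,112,-24,85,-30,-130,140,-25.8,85,-36,-156,168,-25.8,85,-42,-185,196,-25.8,85,-49,-213,228,-25.8,85,-49,-213,228,-25.8],
)

```text
clock: 3.1
position: [0.4392, -0.0943, 0.145]
ee_rot: [-0.004, -0.145, 0.989, 0.001]
contact_force: [-0.9, 1.1, -0.1]
width: 0.0848
gripper_force: 0.0
```

```bash
cat > look.py <<'E'
from h import *; import sys
col,x,y,a,z=sys.argv[1],*map(float,sys.argv[2:6])
w=get_image("wrist"); w["w"]=1; r=band_fit(w,col,[x,y,a]); print(r.x,r.fun); q=r.x
d=w["frame"].copy()
for P in T(q,[[.032,0,.038],[-.032,0,.038],[0,.019,.019],[0,-.019,.019]]): cv2.circle(d,tuple(int(v) for v in projw(w,P)[0]),2,(0,255,0),-1)
cv2.imwrite("pics/look_%d.png"%w["shot"],d[:,:,::-1]); print(w["shot"])
s=get_state(); print(s["clock"],s["position"],yaw(s)); print("go",go(q[0],q[1],z,q[2],s))
E
python3 look.py red .4425 -.0955 -73.6 .020
```

```text
[  0.444   -0.0946 -72.1334] -0.83910713469537
6
3.15 [ 0.4399 -0.0928  0.1468] 106.66470288821773
go (array([ -4.2,  -3.5, 126.8]), np.float64(-1.2))
```

View pics/look_6.png

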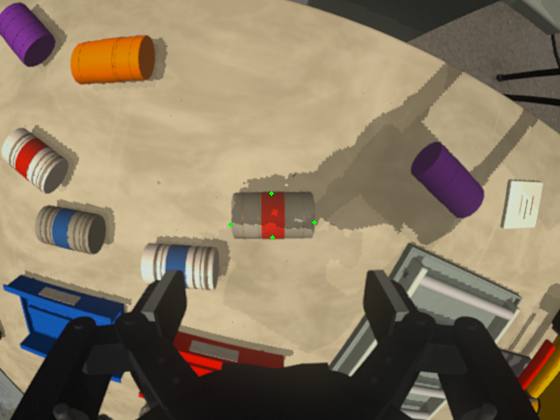

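Red plug R1 lies at pixel (273,215) between the fingers and the fit matches it. I'll descend and grip it by its ends.

Call:
apply_moves(
  deltas=[85,-4,-3,35,-1,85,-4,-3,70,-1,85,-4,-3,100,-1,85,-4,-3,120,-1,85,-4,-3,127,-1,85,-4,-3,127,-1,60,-4,-3,127,-1,60,-4,-3,127,-1,60,-4,-3,127,-1,60,-4,-3,127,-1,60,-4,-3,127,-1],
  squeeze=40,
)

```text
clock: 4.07
position: [0.4482, -0.0945, 0.0246]
ee_rot: [0.002, -0.154, 0.988, -0.0]
contact_force: [0.5, 3.2, 7.2]
width: 0.0633
gripper_force: 44.7
```

```bash
cat >> h.py <<'E'
import json,os
def cmd(): return json.load(open("cmd.json")) if os.path.exists("cmd.json") else [.187,.544,.248,float(np.degrees(1.118+.121))]
def Mt(a): # tool axes in world, tool z down, tool y at angle a
    a=np.radians(a); y=np.array([np.cos(a),np.sin(a),0]); z=np.array([0,0,-1.]); return np.c_[np.cross(y,z),y,z]
def upd(dx,dy,dz,t):
    c=cmd(); p=np.array(c[:3])+Mt(c[3])@np.array([dx,dy,dz])/1000; json.dump([*p,c[3]-t],open("cmd.json","w"))
def to(x,y,z,ang=None):
    c=cmd(); d=Mt(c[3]).T@(np.array([x,y,z])-c[:3])*1000
    t=0 if ang is None else -((ang-c[3]+90)%180-90); return np.round(d,1),round(t,1)
ST=[.5816,.1162,-7.0]
def lane(x,z,y=0): p=T(ST,[[x,y,z]])[0]; return to(*p,ST[2]+90)
E
python3 - <<'E'
from h import *
s=get_state();print(yaw(s)); c=cmd();print(c)
upd(-430,-380,-150,-10);print(cmd());upd(-49,-213,228,-25.8);print(cmd());upd(-4,-3,127,-1);print(cmd())
print(s["position"]); print(lane(-.088,.12),lane(-.088,.038))
E
```

```text
107.75569864852052
[0.187, 0.544, 0.248, 70.989470816709]
[0.46976532980539004, 0.04465666294617593, 0.398, 80.989470816709]
[0.4848014476782901, -0.1733890092404379, 0.17, 106.789470816709]
[0.48949750566349404, -0.1751057035637239, 0.04300000000000001, 107.789470816709]
[ 0.4482 -0.0945  0.0246]
(array([-96.8, 286.1, -77. ]), 24.8) (array([-96.8, 286.1,   5. ]), 24.8)
```

```bash
cat >> h.py <<'E'
def sync(): s=get_state(); json.dump([*map(float,s["position"]),float(yaw(s))],open("cmd.json","w"))
E
python3 - <<'E'
from h import *
sync(); print(lane(-.088,.12),lane(-.088,.038))
E
```

```text
(array([-111.4,  196.9,  -95.4]), 24.8) (array([-111.4,  196.9,  -13.4]), 24.8)
```

Call:
apply_moves(
  deltas=[60,0,0,-40,0,60,0,0,-80,0,60,-15,30,-95,5,60,-32,60,-95,10,60,-50,90,-95,15,60,-68,120,-95,20,60,-84,150,-95,24.8,60,-98,175,-95,24.8,60,-111,197,-95,24.8,60,-111,197,-95,24.8,60,-111,197,-95,24.8],
)

```text
clock: 4.98
position: [0.4922, 0.1279, 0.1183]
ee_rot: [0.001, 0.06, 0.998, -0.0]
contact_force: [-0.6, 0.3, -1.4]
width: 0.0633
gripper_force: 47.3
```

```bash
python3 - <<'E'
from h import *
upd(-111,197,-95,24.8);print(cmd()); s=get_state();print(s["clock"],s["position"],yaw(s),s["width"],s["contact_force"],T(ST,[[-.088,0,.12]])); print(lane(-.088,.041),go(*T(ST,[[-.088,0,.041]])[0],83))
E
```

```text
[0.49378761154925915, 0.12691910961418904, 0.11961474906789157, 82.95569864852052]
4.9833 [0.4922 0.1279 0.1183] 83.15252067658285 0.0633341739235454 [-0.5986  0.2551 -1.3846] [[0.4943 0.1269 0.12  ]]
(array([-0.5,  0.1, 78.6]), -0.0) (array([-2. , -0.7, 77.3]), np.float64(0.2))
```

Call:
apply_moves(
  deltas=[60,-2,0,35,0,60,-2,0,65,0,60,-2,0,76,0,60,-2,0,78,0,60,-2,0,78,0,85,-2,0,78,0,85,-2,0,78,0,85,-2,0,78,0,85,-2,0,40,0,85,-2,0,0,0,85,-2,0,-30,0,85,-2,0,-30,0],
)

```text
clock: 5.98
position: [0.4976, 0.127, 0.154]
ee_rot: [0.006, 0.061, 0.998, 0.001]
contact_force: [0.7, -0.3, -0.0]
width: 0.085
gripper_force: 0.0
```

```bash
python3 - <<'E'
from h import *
sync(); s=get_state();print(s["clock"],s["position"],yaw(s),s["width"])
w=get_image("wrist"); save(w,"r1.png")
w["w"]=1; r=band_fit(w,"red",[.4943,.1269,83],z=.034); print(r.x,r.fun)
r=rod_fit(w,ST); print(r.x,r.fun)
print(to(.4535,-.3283,.15,-112))
E
```

```text
5.9833 [0.4976 0.127  0.154 ] 82.99325244918218 0.0849618292459199
[ 0.4935  0.1254 82.6904] -0.8608806770571477
[ 0.5816  0.1163 -6.6398] -3.6508399470899473
(array([ -11.8, -457.3,    4. ]), 15.0)
```

View pics/r1.png

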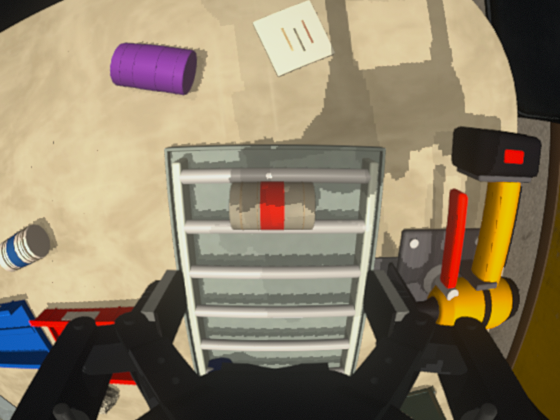

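R1 lies in the first lane at (272,205), band centred. On to R2.

Call:
apply_moves(
  deltas=[85,-1,-40,0,5,85,-2,-80,0,10,85,-3,-120,0,15,85,-4,-160,0,15,85,-5,-200,0,15,85,-6,-240,0,15,85,-7,-280,0,15,85,-8,-320,0,15,85,-9,-360,0,15,85,-10,-400,0,15,85,-11,-440,0,15,85,-12,-457,4,15],
)

```text
clock: 7.03
position: [0.4492, -0.3332, 0.143]
ee_rot: [0.0, 0.192, 0.981, -0.001]
contact_force: [0.7, -0.2, 0.6]
width: 0.0851
gripper_force: 0.0
```

Call:
apply_moves(
  deltas=[85,0,0,0,0,85,0,0,0,0],
)

```text
clock: 7.2
position: [0.4489, -0.3278, 0.1421]
ee_rot: [-0.002, 0.192, 0.981, 0.002]
contact_force: [0.1, 1.0, -0.2]
width: 0.0851
gripper_force: 0.0
```

```bash
sed -i 's/print("go",.*/sync(); print("to",to(q[0],q[1],z,q[2]))/' look.py; python3 look.py red .4535 -.3283 -112 .022
```

```text
[   0.4564   -0.3287 -107.4977] -0.8062940871764401
8
7.25 [ 0.4492 -0.3268  0.1424] 67.95179228702692
to (array([ -7.4,   1. , 120.4]), np.float64(-4.6))
```

Call:
apply_moves(
  deltas=[85,-3,0,35,-3,85,-7,1,70,-4.6,85,-7,1,100,-4.6,85,-7,1,115,-4.6,85,-7,1,120,-4.6,85,-7,1,120,-4.6,60,-7,1,120,-4.6,60,-7,1,120,-4.6,60,-7,1,120,-4.6,60,-7,1,120,-4.6,60,-7,1,120,-4.6],
)

```text
clock: 8.17
position: [0.4582, -0.3305, 0.0255]
ee_rot: [0.002, 0.152, 0.988, -0.001]
contact_force: [2.6, 1.8, 6.4]
width: 0.0634
gripper_force: 45.1
```

```bash
python3 - <<'E'
from h import *
sync(); print(cmd(),lane(-.044,.12))
E
```

```text
[0.4582139050088836, -0.33052496807859055, 0.025503138443804318, 72.57014537288961] (array([ 59.4, 455.2, -94.5]), -10.4)
```

Call:
apply_moves(
  deltas=[60,0,0,-40,0,60,0,0,-80,0,60,5,40,-95,-5,60,10,80,-95,-10,60,15,120,-95,-10.4,60,20,160,-95,-10.4,60,26,200,-95,-10.4,60,31,240,-95,-10.4,60,36,280,-95,-10.4,60,41,320,-95,-10.4,60,46,360,-95,-10.4,60,52,400,-95,-10.4],
)

```text
clock: 9.17
position: [0.5272, 0.0688, 0.1191]
ee_rot: [0.0, 0.061, 0.998, -0.0]
contact_force: [0.5, -0.0, -2.2]
width: 0.063
gripper_force: 46.6
```

Call:
apply_moves(
  deltas=[60,0,20,0,0,60,0,30,0,0,60,0,40,0,0,60,0,40,0,0,60,0,40,0,0],
)

```text
clock: 9.58
position: [0.5319, 0.1059, 0.1187]
ee_rot: [-0.0, 0.061, 0.998, -0.0]
contact_force: [-0.3, -0.3, -1.6]
width: 0.0632
gripper_force: 46.6
```

```bash
python3 - <<'E'
from h import *
s=get_state();print(s["clock"],s["width"]);sync(); print(cmd(),lane(-.044,.041))
E
```

```text
9.5833 0.06321441466893202
[0.5318527943457383, 0.10593833373467694, 0.11871257901182328, 82.99376283232279] (array([-4.1, 16.2, 77.7]), -0.0)
```

Call:
apply_moves(
  deltas=[60,-5,16,10,0,60,-5,16,40,0,60,-5,16,70,0,60,-5,16,77,0,60,-5,16,77,0,85,-5,16,77,0,85,-5,16,77,0,85,-5,16,77,0,85,-5,16,40,0,85,-5,16,0,0,85,-5,16,-30,0,85,-5,16,-30,0],
)

```text
clock: 10.58
position: [0.5432, 0.1223, 0.1561]
ee_rot: [0.007, 0.061, 0.998, 0.001]
contact_force: [1.1, 0.3, 0.4]
width: 0.0852
gripper_force: 0.0
```

```bash
python3 - <<'E'
from h import *
w=get_image("wrist"); w["w"]=1; save(w,"r2.png")
for x in(-.088,-.044):
  r=band_fit(w,"red",[*T(ST,[[x,0,0]])[0][:2],83],z=.034); print(r.x,r.fun)
sync(); print(cmd(),to(.5115,-.160,.15,-78))
t=get_image("top")
for p in ((.5115,-.1605,-79),(.511,-.278,-85)): print(band_fit(t,"blue",p).x)
E
```

```text
[ 0.4926  0.1254 82.619 ] -0.9258158508158507
[ 0.5416  0.1199 83.0355] -0.6721308103661044
[0.541486859913219, 0.12215326701924978, 0.15322269072049008, 82.98425304660684] (array([  -4.7, -283.7,    3.2]), -19.0)
[  0.5108  -0.1606 -76.7086]
[  0.5106  -0.2775 -83.2601]
```

View pics/r2.png

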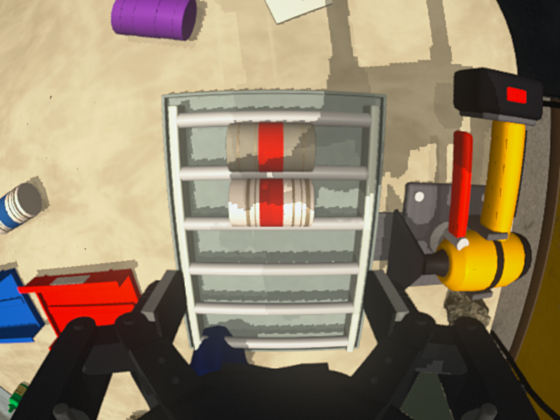

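Call:
apply_moves(
  deltas=[85,0,-40,0,-6,85,-1,-80,0,-12,85,-2,-120,0,-19,85,-3,-160,0,-19,85,-4,-200,0,-19,85,-5,-240,0,-19,85,-5,-270,0,-19,85,-5,-284,3,-19,85,-5,-284,3,-19,85,-5,-284,3,-19],
)

```text
clock: 11.52
position: [0.5079, -0.1605, 0.1442]
ee_rot: [-0.001, -0.103, 0.995, 0.001]
contact_force: [1.1, 0.6, -0.7]
width: 0.0848
gripper_force: 0.0
```

```bash
python3 look.py blue .5115 -.1605 -78 .024
```

```text
[  0.5123  -0.16   -77.9401] -0.6141170376464494
11
11.5667 [ 0.5082 -0.1597  0.1446] 101.93953548416562
to (array([ -3.9,  -1.1, 120.6]), np.float64(-0.1))
```

Both red plugs are seated in lanes 1 and 2 (pixels (270,147) and (270,201)). Now B1.

Call:
apply_moves(
  deltas=[85,-2,-1,35,0,85,-3,-1,70,0,85,-3,-1,100,0,85,-3,-1,115,0,85,-3,-1,120,0,85,-3,-1,120,0,60,-3,-1,120,0,60,-3,-1,120,0,60,-3,-1,120,0,60,-3,-1,120,0,60,-3,-1,120,0],
)

```text
clock: 12.48
position: [0.5137, -0.1609, 0.0274]
ee_rot: [0.002, -0.104, 0.995, -0.0]
contact_force: [-0.4, 2.5, 6.4]
width: 0.0631
gripper_force: 45.0
```

```bash
python3 - <<'E'
from h import *
sync(); print(cmd(),lane(0,.12))
E
```

```text
[0.513665946280233, -0.1608845448294767, 0.027394666488646375, 101.97030642151714] (array([-123.9,  257. ,  -92.6]), 19.0)
```

Call:
apply_moves(
  deltas=[60,0,0,-40,0,60,0,0,-80,0,60,-16,33,-93,6,60,-32,66,-93,12,60,-48,99,-93,19,60,-64,132,-93,19,60,-80,165,-93,19,60,-95,198,-93,19,60,-110,230,-93,19,60,-124,257,-93,19,60,-124,257,-93,19,60,-124,257,-93,19],
)

```text
clock: 13.48
position: [0.5803, 0.1177, 0.1186]
ee_rot: [-0.0, 0.06, 0.998, -0.0]
contact_force: [-0.5, -0.1, -2.2]
width: 0.0629
gripper_force: 46.6
```

```bash
python3 - <<'E'
from h import *
s=get_state();print(s["clock"],s["width"]);sync(); print(cmd(),lane(0,.043))
E
```

```text
13.4833 0.06288222436123142
[0.580255005386511, 0.11774447718532792, 0.11862628623128113, 83.17042652515552] (array([-1.5, -1.4, 75.6]), 0.2)
```

Call:
apply_moves(
  deltas=[60,-2,-1,35,0,60,-2,-1,65,0,60,-2,-1,74,0,60,-2,-1,76,0,60,-2,-1,76,0,85,-2,-1,76,0,85,-2,-1,76,0,85,-2,-1,76,0,85,-2,-1,40,0,85,-2,-1,0,0,85,-2,-1,-30,0,85,-2,-1,-30,0],
)

```text
clock: 14.48
position: [0.5866, 0.1156, 0.1565]
ee_rot: [0.007, 0.061, 0.998, 0.001]
contact_force: [0.9, -0.2, 0.3]
width: 0.0851
gripper_force: 0.0
```

```bash
python3 - <<'E'
from h import *
sync(); print(cmd(),to(.511,-.2778,.15,-84))
E
```

```text
[0.5866130804450659, 0.11560246248616775, 0.156489499579976, 83.00369377822038] (array([  27.1, -399.7,    6.5]), -13.0)
```

Call:
apply_moves(
  deltas=[85,2,-40,1,-6,85,5,-80,2,-13,85,8,-120,3,-13,85,11,-160,4,-13,85,14,-200,5,-13,85,17,-240,6,-13,85,20,-280,6,-13,85,23,-320,6,-13,85,25,-360,6,-13,85,25,-390,6,-13,85,25,-400,6,-13,85,25,-400,6,-13],
)

```text
clock: 15.48
position: [0.5082, -0.2815, 0.1428]
ee_rot: [0.0, -0.05, 0.999, -0.0]
contact_force: [0.5, 1.0, 0.0]
width: 0.0849
gripper_force: 0.0
```

```bash
python3 look.py blue .511 -.2778 -84 .026
```

```text
[  0.5123  -0.2769 -81.6225] -0.7097646906470435
12
15.5333 [ 0.5082 -0.2792  0.1426] 95.85767595194879
to (array([ -4.3,   1.9, 116.6]), np.float64(-2.5))
```

Call:
apply_moves(
  deltas=[85,-2,1,35,-2.5,85,-4,1,70,-2.5,85,-4,1,100,-2.5,85,-4,1,115,-2.5,85,-4,1,118,-2.5,85,-4,1,118,-2.5,60,-4,1,118,-2.5,60,-4,1,118,-2.5,60,-4,1,118,-2.5,60,-4,1,118,-2.5,60,-4,1,118,-2.5],
)

```text
clock: 16.45
position: [0.5138, -0.2777, 0.0267]
ee_rot: [0.002, -0.074, 0.997, -0.001]
contact_force: [0.1, 1.4, 7.2]
width: 0.0637
gripper_force: 45.6
```

```bash
python3 - <<'E'
from h import *
sync(); print(cmd(),lane(.044,.12))
E
```

```text
[0.5138223929969776, -0.2777411438054249, 0.026682298693601836, 98.46964304248024] (array([-167.5,  367.9,  -93.3]), 15.5)
```

Call:
apply_moves(
  deltas=[60,0,0,-40,0,60,0,0,-80,0,60,-15,34,-105,6,60,-30,68,-110,12,60,-45,102,-110,15.5,60,-60,136,-110,15.5,60,-76,170,-110,15.5,60,-92,204,-110,15.5,60,-107,238,-110,15.5,60,-122,272,-110,15.5,60,-137,306,-110,15.5,60,-152,340,-110,15.5],
)

```text
clock: 17.45
position: [0.6124, 0.0829, 0.1349]
ee_rot: [-0.0, 0.061, 0.998, -0.0]
contact_force: [1.5, -0.8, -0.5]
width: 0.063
gripper_force: 46.2
```

Call:
apply_moves(
  deltas=[60,-8,20,0,0,60,-8,28,0,0,60,-8,28,0,0,60,-8,28,0,0],
)

```text
clock: 17.78
position: [0.6231, 0.1075, 0.1345]
ee_rot: [-0.001, 0.061, 0.998, -0.001]
contact_force: [0.2, -0.3, -2.0]
width: 0.0631
gripper_force: 46.2
```

```bash
python3 - <<'E'
from h import *
s=get_state();print(s["clock"],s["width"]);sync(); print(cmd(),lane(.044,.043))
E
```

```text
17.7833 0.06307047030329334
[0.6231417566975792, 0.10752551489448735, 0.1345071176630972, 83.03264478897722] (array([-1.7,  3.5, 91.5]), 0.0)
```

Call:
apply_moves(
  deltas=[60,-2,3,40,0,60,-2,3,75,0,60,-2,3,90,0,60,-2,3,92,0,60,-2,3,92,0,85,-2,3,92,0,85,-2,3,92,0,85,-2,3,92,0,85,-2,3,55,0,85,-2,3,20,0,85,-2,3,-60,0,85,-2,3,-100,0],
)

```text
clock: 18.78
position: [0.6256, 0.1106, 0.2001]
ee_rot: [-0.0, 0.061, 0.998, -0.0]
contact_force: [1.0, -0.5, -0.2]
width: 0.0851
gripper_force: 0.0
```

```bash
python3 - <<'E'
from h import *
sync(); print(cmd(),to(.5227,.2937,.2,86))
w=get_image("wrist"); w["w"]=1; save(w,"r4.png")
r=gun_fit(w,[.5227,.2937,-4]); print(r.x,r.fun)
t=get_image("top"); save(t,"top4.png")
for n in (0,.044):
  for im in (w,t):
    r=band_fit(im,"blue",[*T(ST,[[n,0,0]])[0][:2],83],z=.034); print(r.x,r.fun)
print(T(ST,[[0,0,0],[.044,0,0]]))
E
```

```text
[0.6255898720425723, 0.1106199862711217, 0.20005576314437098, 82.9821964221486] (array([124.5, 169.1,   0.1]), -3.0)
[ 0.5215  0.2938 -5.2275] -0.9960142339981972
[ 0.581   0.1141 84.0895] -0.6563794049088166
[ 0.5779  0.1138 85.6341] -0.6268827033532917
[ 0.6237  0.1092 83.207 ] -0.7687420966832731
[ 0.625   0.1083 86.4495] -0.6021896948367537
[[0.5816 0.1162 0.    ]
 [0.6253 0.1108 0.    ]]
```

View pics/r4.png

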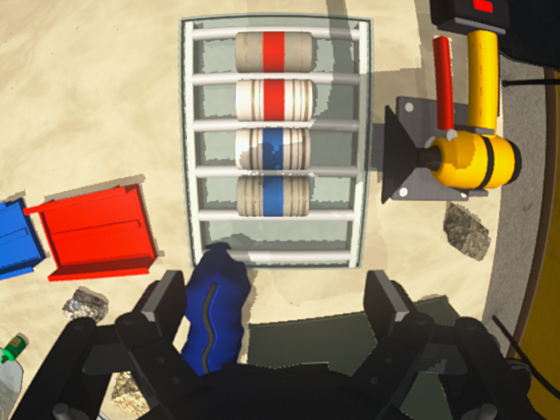

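All four plugs sit in their lanes (pixels (273,50), (273,100), (273,148), (273,196)), and the gun is undisturbed. Moving to the gun grip.

Call:
apply_moves(
  deltas=[85,20,27,0,-3,85,40,54,0,-3,85,60,82,5,-3,85,80,110,15,-3,85,100,137,30,-3,85,115,158,40,-3,85,124,169,40,-3,85,124,169,40,-3,85,124,169,40,-3,85,124,169,40,-3],
)

```text
clock: 19.72
position: [0.5251, 0.2929, 0.159]
ee_rot: [0.001, 0.035, 0.999, -0.0]
contact_force: [0.2, -0.0, 0.2]
width: 0.0851
gripper_force: 0.0
```

```bash
python3 - <<'E'
from h import *
w=get_image("wrist"); w["w"]=1
best_=min((gun_fit(w,[.5225,.2937,a]) for a in(-2,-4,-6,-8)),key=lambda r:r.fun); p=best_.x; print(p,best_.fun)
d=w["frame"].copy()
for L in([[-.047,.03,.074],[.06,.03,.074],[.06,.006,.074],[-.047,.006,.074]],[[-.032,-.029,.07],[.054,-.029,.07],[.054,-.02,.07],[-.032,-.02,.07]]):
    cv2.polylines(d,[projw(w,T(p,L)).astype(np.int32)],True,(0,255,0),1)
cv2.imwrite("pics/gun.png",d[:,:,::-1]); sync(); print(get_state()["clock"],cmd(),to(p[0],p[1],.061,p[2]+90))
E
```

```text
[ 0.5222  0.2968 -4.1913] -1.854934992675231
19.7667 [0.5252151835625614, 0.2927188288778464, 0.15902115547170942, 85.92327164704474] (array([ 3.3,  3.9, 98. ]), np.float64(0.1))
```

View pics/gun.png

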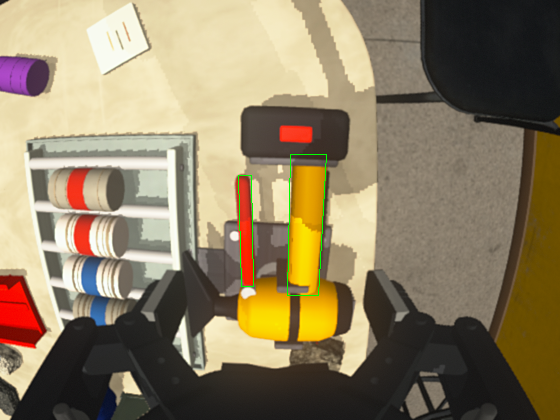

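The overlay matches the trigger (245,230) and the hand grip (307,225). Descending with the fingers open, then closing to just short of contact.

Call:
apply_moves(
  deltas=[85,3,3,0,0,85,3,3,30,0,85,3,3,60,0,85,3,3,85,0,85,3,3,97,0,85,3,3,97,0,64,3,3,97,0,64,3,3,97,0,64,3,3,97,0,64,3,3,97,0],
  squeeze=25,
)

```text
clock: 20.6
position: [0.5221, 0.2972, 0.0626]
ee_rot: [0.001, 0.035, 0.999, 0.001]
contact_force: [-0.2, 0.2, -0.9]
width: 0.0638
gripper_force: 0.0
```

```bash
python3 - <<'E'
from h import *
s=get_state(); print(s["clock"],s["position"],s["contact_force"],s["width"],yaw(s))
t=get_image("top"); d=t["frame"][150:290,90:270]; cv2.imwrite("pics/g2.png",cv2.resize(d,None,fx=4,fy=4,interpolation=cv2.INTER_CUBIC)[:,:,::-1])
w=get_image("wrist"); w["w"]=1; save(w,"g3.png")
M=rot(s["ee_rot"]); c=np.array(s["position"])
print("TCP in gun frame", T([0,0,4.19],[c-[.5222,.2965,0]]))
E
```

```text
20.6 [0.5221 0.2972 0.0626] [-0.1883  0.1903 -0.9053] 0.06384751150862426 85.97332048753839
TCP in gun frame [[-0.0002  0.0007  0.0626]]
```

View pics/g3.png

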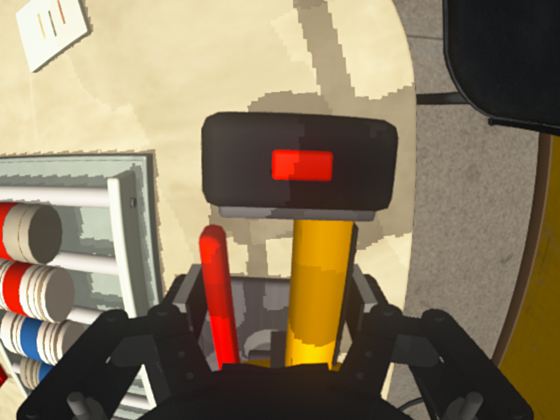

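The fingers stand either side of trigger and grip with no contact. Now closing, with the arm following so the grip-side finger stays put.

Call:
apply_moves(
  deltas=[60,0,0,0,0,58,0,0.5,0,0,56,0,1.5,0,0,54,0,2.5,0,0,52,0,3.5,0,0,50,0,4.5,0,0,48,0,5.5,0,0,46,0,6.5,0,0,44,0,7.5,0,0,44,0,7.5,0,0],
)

```text
clock: 21.53
position: [0.5224, 0.3038, 0.0628]
ee_rot: [0.001, 0.034, 0.999, -0.001]
contact_force: [-0.5, -1.4, 10.9]
width: 0.0439
gripper_force: 10.9
```

```bash
python3 - <<'E'
from h import *
s=get_state(); print(s["clock"],s["position"],s["contact_force"],s["width"],s["gripper_force"])
w=get_image("wrist"); save(w,"g4.png"); w["w"]=1
m=masks(w)["yel"]; print(cv2.countNonZero(m))
E
```

```text
21.5333 [0.5224 0.3038 0.0628] [-0.5061 -1.4201 10.9479] 0.04393326212415877 10.879205062519759
16486
```

View pics/g4.png

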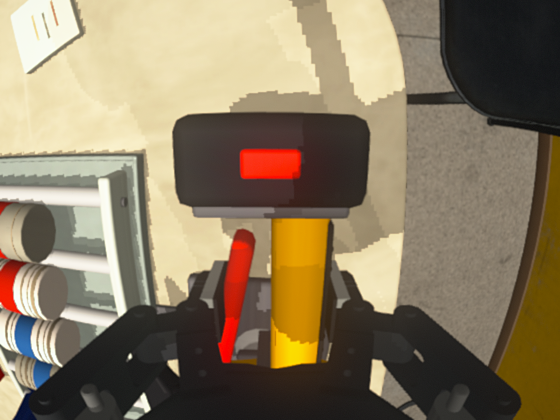

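The trigger is squeezed 15 mm at 10.9 N, which is full blast, and the gun still faces the rack. Holding for more than 2 s, then letting go.

Call:
apply_moves(
  deltas=[44,0,0,0,0,44,0,0,0,0,44,0,0,0,0,44,0,0,0,0,44,0,0,0,0,44,0,0,0,0,44,0,0,0,0,44,0,0,0,0,44,0,0,0,0,44,0,0,0,0,44,0,0,0,0,44,0,0,0,0],
)

```text
clock: 22.58
position: [0.5224, 0.3038, 0.0628]
ee_rot: [0.001, 0.035, 0.999, -0.0]
contact_force: [-0.7, -2.0, 11.2]
width: 0.044
gripper_force: 11.0
```

Call:
apply_moves(
  deltas=[44,0,0,0,0,44,0,0,0,0,44,0,0,0,0,44,0,0,0,0,44,0,0,0,0,44,0,0,0,0,44,0,0,0,0,44,0,0,0,0,44,0,0,0,0,44,0,0,0,0,44,0,0,0,0,44,0,0,0,0],
)

```text
clock: 23.58
position: [0.5224, 0.3038, 0.0628]
ee_rot: [0.001, 0.035, 0.999, -0.0]
contact_force: [-0.7, -2.0, 11.3]
width: 0.0445
gripper_force: 11.0
```

Call:
apply_moves(
  deltas=[44,0,0,0,0,44,0,0,0,0,44,0,0,0,0,44,0,0,0,0,48,0,-2,0,0,52,0,-4,0,0,56,0,-6,0,0,60,0,-7,0,0,66,0,-8,0,0,76,0,-8,0,0,85,0,-8,0,0,85,0,-8,0,0],
)

```text
clock: 24.58
position: [0.5209, 0.2964, 0.0608]
ee_rot: [-0.0, 0.035, 0.999, -0.0]
contact_force: [-0.1, 0.2, -0.5]
width: 0.085
gripper_force: 0.0
```

Call:
apply_moves(
  deltas=[85,0,0,0,0,85,0,0,0,0,85,0,0,-30,0,85,0,0,-60,0,85,0,0,-90,0,85,0,0,-120,0,85,0,0,-120,0,85,0,0,-120,0],
  squeeze=40,
)

```text
clock: 25.25
position: [0.5221, 0.297, 0.1834]
ee_rot: [0.002, 0.035, 0.999, 0.001]
contact_force: [-0.4, -0.3, -0.7]
width: 0.0849
gripper_force: 0.0
```

```bash
python3 - <<'E'
from h import *
w=get_image("wrist"); w["w"]=1
r=min((gun_fit(w,[.5225,.2957,a]) for a in(-2,-4,-6)),key=lambda r:r.fun); print("gun",r.x,r.fun)
t=get_image("top")
for n in (0,.044):
    r=band_fit(t,"blue",[*T(ST,[[n,0,0]])[0][:2],83],z=.034); print(r.x,r.fun)
sync(); print(get_state()["clock"],cmd(), to(.62,-.10,.24,88),to(.62,-.20,.30,88))
E
```

```text
gun [ 0.5229  0.2943 -1.9465] -1.833020410750507
[ 0.5783  0.1135 85.6592] -0.694510337157396
[ 0.624   0.108  90.8429] -0.5789440407087465
25.35 [0.5203378821795177, 0.29611616380672734, 0.1803706257005816, 85.99293973669252] (array([-127.1, -388.2,  -59.6]), -2.0) (array([-134.1, -487.9, -119.6]), -2.0)
```

Blast done. Now a closer look at the trays.

Call:
apply_moves(
  deltas=[85,0,-40,-10,-2,85,-5,-80,-30,-2,85,-15,-120,-50,-2,85,-27,-158,-70,-2,85,-40,-196,-85,-2,85,-52,-234,-95,-2,85,-65,-272,-100,-2,85,-80,-310,-100,-2,85,-100,-345,-100,-2,85,-120,-380,-100,-2,85,-140,-415,-100,-2,85,-160,-450,-100,-2],
)

```text
clock: 26.35
position: [0.6475, -0.1627, 0.2787]
ee_rot: [-0.002, 0.018, 1.0, 0.001]
contact_force: [0.3, 1.1, 0.4]
width: 0.0848
gripper_force: 0.0
```

Call:
apply_moves(
  deltas=[85,-20,-30,0,0,85,-30,-40,0,0,85,-30,-40,0,0,85,-30,-40,0,0],
)

```text
clock: 26.68
position: [0.6758, -0.2022, 0.278]
ee_rot: [-0.002, 0.018, 1.0, 0.001]
contact_force: [-0.9, 0.0, 0.1]
width: 0.0849
gripper_force: 0.0
```

```bash
cat > trays.py <<'E'
from h import *
w=get_image("wrist"); w["w"]=1
d=w["frame"].copy(); out={}
def edges(p):
    L=[]
    for sx in(-1,1):
        for x in(.0445,.0405): L.append(([sx*x,-.075,.036],[sx*x,.075,.036]))
    for sy in(-1,1): L.append(([-.0405,sy*.071,.012],[.0405,sy*.071,.012])); L.append(([-.0405,sy*.075,.012],[.0405,sy*.075,.012]))
    return L
for col,p0s in(("red",[.652,-.114,0]),("blue",[.638,-.289,5])):
    r=min((tray_fit(w,col,[p0s[0]+dx,p0s[1]+dy,p0s[2]+a]) for a in(-3,3) for dx in(-.006,.006) for dy in(0,)),key=lambda r:r.fun); print(col,r.x,r.fun)
    for a,b in edges(r.x):
        q=projw(w,T(r.x,[a,b])); cv2.line(d,tuple(q[0].astype(int)),tuple(q[1].astype(int)),(0,255,0),1)
n="pics/tr_%d.png"%w["shot"]; cv2.imwrite(n,cv2.resize(d,None,fx=1.42,fy=1.42,interpolation=cv2.INTER_CUBIC)[:,:,::-1]); print(n,get_state()["clock"],get_state()["position"])
for q in("tray_red","tray_blue"):
    for e in place_of(q,w)[:2]: print(q,e["score"],at(w,e["point"],0,True))
E
python3 trays.py
```

```text
red [ 0.6427 -0.1093  1.1418] -0.6875074167598074
blue [ 0.6458 -0.2856  7.5666] -0.656717859557616
pics/tr_21.png 26.7333 [ 0.6755 -0.2012  0.2789]
tray_red 0.57 [ 0.6438 -0.1075  0.    ]
tray_blue 0.8 [ 0.6413 -0.287   0.    ]
```

View pics/tr_21.png

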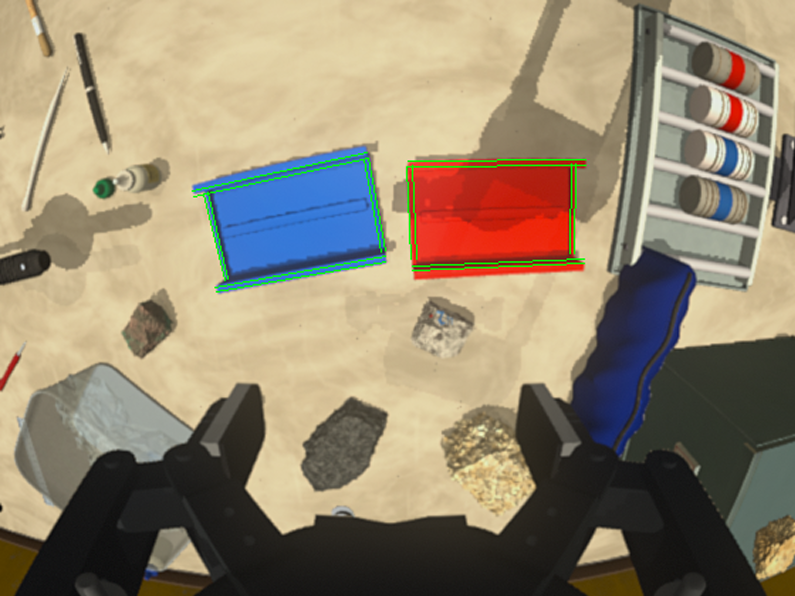

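```bash
python3 - <<'E'
from h import *
w=get_image("wrist"); w["w"]=1; f=w["frame"]; print(w["position"])
for x in (-.0,):
  for name,p,c in(("red",[.6427,-.1093,1.1],0),("blue",[.6458,-.2856,7.6],2)):
    # profile across the tray at local y=.03, local x from -.07..+.07 at z=.036
    for ly in(.045,):
      xs=np.arange(-.062,.0661,.002); q=projw(w,T(p,np.c_[xs,np.full(xs.size,ly),np.full(xs.size,.036)]))
      v=np.array([samp(f[...,k].copy(),q) for k in range(3)]).T.astype(int)
      print(name,ly); print([(int(round(a*1000)),*b.tolist()) for a,b in zip(xs,v)])
E
```

```text
[ 0.5975 -0.1985  0.407 ]
red 0.045
[(-62, 133, 119, 93), (-60, 133, 119, 93), (-58, 132, 117, 92), (-56, 131, 116, 91), (-54, 130, 115, 91), (-52, 133, 118, 93), (-50, 132, 117, 92), (-48, 130, 116, 91), (-46, 144, 85, 65), (-44, 176, 37, 23), (-42, 176, 33, 18), (-40, 174, 31, 18), (-38, 166, 32, 19), (-36, 175, 32, 18), (-34, 177, 33, 18), (-32, 176, 32, 18), (-30, 176, 32, 18), (-28, 177, 32, 17), (-26, 176, 31, 16), (-24, 176, 31, 15), (-22, 176, 30, 15), (-20, 176, 29, 14), (-18, 177, 30, 15), (-16, 176, 30, 14), (-14, 176, 30, 15), (-12, 176, 30, 16), (-10, 179, 30, 16), (-8, 192, 30, 13), (-6, 178, 29, 15), (-4, 187, 31, 15), (-2, 199, 33, 16), (0, 197, 31, 14), (2, 192, 31, 14), (4, 217, 34, 12), (6, 238, 37, 6), (8, 238, 38, 9), (10, 238, 39, 9), (12, 238, 37, 11), (14, 238, 37, 7), (16, 238, 39, 12), (18, 238, 38, 11), (20, 238, 39, 12), (22, 238, 37, 9), (24, 238, 37, 13), (26, 238, 36, 8), (28, 238, 38, 11), (30, 239, 37, 11), (32, 203, 38, 20), (34, 174, 38, 23), (36, 153, 38, 26), (38, 116, 39, 28), (40, 114, 40, 28), (42, 132, 40, 27), (44, 231, 42, 20), (46, 239, 47,
[... 855 characters left out ...]
, (-2, 56, 119, 212), (0, 51, 105, 187), (2, 58, 124, 220), (4, 58, 123, 218), (6, 58, 124, 217), (8, 58, 122, 216), (10, 58, 122, 216), (12, 58, 121, 216), (14, 59, 122, 217), (16, 59, 122, 216), (18, 59, 122, 217), (20, 59, 122, 217), (22, 60, 122, 216), (24, 60, 121, 215), (26, 61, 122, 216), (28, 59, 115, 203), (30, 54, 95, 165), (32, 51, 74, 123), (34, 48, 58, 90), (36, 50, 57, 87), (38, 52, 82, 145), (40, 66, 126, 218), (42, 64, 123, 216), (44, 57, 116, 212), (46, 175, 175, 189), (48, 233, 216, 173), (50, 229, 214, 172), (52, 227, 212, 170), (54, 226, 209, 167), (56, 224, 207, 165), (58, 223, 205, 163), (60, 221, 202, 161), (62, 219, 200, 159), (64, 216, 195, 156), (66, 214, 193, 152)]
```

```bash
cat > prof.py <<'E'
from h import *
import sys
def prof(im,col,p,lys=(-.06,-.045,-.03,.0,.03,.045,.06),z=.036):
    m=cv2.GaussianBlur(masks(im)[col],(3,3),0); o=[]
    for ly in lys:
        xs=np.arange(-.07,.0701,.0005); v=samp(m,pj(im,T(p,np.c_[xs,np.full(xs.size,ly),np.full(xs.size,z)])))
        k=np.where(v>127)[0]; o.append((xs[k[0]]*1000,xs[k[-1]]*1000))
    return np.array(o)
def prof_y(im,col,p,z=.012):
    m=cv2.GaussianBlur(masks(im)[col],(3,3),0); o=[]
    for lx in(-.025,-.01,.01,.025):
        ys=np.arange(-.09,.0901,.0005); v=samp(m,pj(im,T(p,np.c_[np.full(ys.size,lx),ys,np.full(ys.size,z)])))
        k=np.where(v>127)[0]; o.append((ys[k[0]]*1000,ys[k[-1]]*1000))
    return np.array(o)
if __name__=="__main__":
    w=get_image("wrist"); w["w"]=1; t=get_image("top"); print(t["position"])
    for col,p in(("red",[.645,-.1093,1.1]),("blue",[.6431,-.286,7.6])):
        for im in(w,t): print(col,prof(im,col,p).T.round(1),prof_y(im,col,p).T.round(1))
E
python3 prof.py
```

```text
[ 0.3872 -0.0459  1.1387]
red [[-48.  -47.5 -47.5 -48.  -48.  -48.  -48.5]
 [ 49.   49.5  49.   49.   48.   48.5  47.5]] [[-75.5 -75.  -75.  -75.5]
 [ 74.5  74.5  73.5  74. ]]Traceback (most recent call last):
  File "prof.py", line 18, in <module>
    for im in(w,t): print(col,prof(im,col,p).T.round(1),prof_y(im,col,p).T.round(1))
                              ~~~~^^^^^^^^^^
  File "prof.py", line 7, in prof
    k=np.where(v>127)[0]; o.append((xs[k[0]]*1000,xs[k[-1]]*1000))
                                       ~^^^
IndexError: index 0 is out of bounds for axis 0 with size 0
```

```bash
python3 - <<'E'
from prof import *
w=get_image("wrist"); w["w"]=1; t=get_image("top"); t["frame"]=cv2.imread("pics/top.png")[:,:,::-1].copy()
p=[.6431,-.286,7.6]; print(prof(w,"blue",p).T.round(1),prof_y(w,"blue",p).T.round(1))
for col,p in(("red",[.645,-.1093,1.5]),("blue",p)):
    print(col,prof(t,col,p).T.round(1),prof(t,col,p,z=0).T.round(1))
sync(); print(get_state()["clock"],lane(-.088,.13))
E
```

```text
[[-47.5 -47.5 -47.5 -47.5 -48.  -47.5 -48. ]
 [ 48.   48.   48.   48.   48.   47.5  47.5]] [[-74.5 -73.5 -73.5 -74. ]
 [ 74.   74.5  74.5  74. ]]
red [[-50.5 -50.5 -50.5 -50.  -50.  -50.  -50. ]
 [ 47.5  47.5  47.5  48.   48.   48.   48. ]] [[-44.  -43.5 -43.5 -43.5 -43.5 -43.5 -43. ]
 [ 57.5  57.5  57.5  57.5  58.   58.   58. ]]
blue [[-49.  -49.5 -50.  -50.  -49.5 -50.5 -49. ]
 [ 47.   46.   48.   46.5  46.5  47.   47. ]] [[-44.5 -43.  -44.  -43.5 -43.5 -44.  -45. ]
 [ 56.   56.   55.   55.5  56.   55.   56.5]]
27.0833 (array([192.9, 321.5, 151.7]), 5.1)
```

Trays: red (0.645, -0.110, 1.4°), blue (0.643, -0.286, 7.5°). Both cameras agree within about 1 mm. Back to the rack to fetch R1.

Call:
apply_moves(
  deltas=[85,20,32,0,5,85,40,65,5,5,85,60,98,15,5,85,80,131,30,5,85,100,164,50,5,85,120,197,70,5,85,140,230,90,5,85,160,263,110,5,85,180,296,130,5,85,193,321,150,5,85,193,321,150,5,85,193,321,150,5],
)

```text
clock: 28.08
position: [0.4924, 0.1273, 0.1303]
ee_rot: [-0.001, 0.059, 0.998, -0.0]
contact_force: [0.1, -0.3, 0.7]
width: 0.0849
gripper_force: 0.0
```

```bash
cat > rk.py <<'E'
from h import *; import sys
x=float(sys.argv[1]); sync(); s=get_state(); print(s["clock"],cmd(),"down",lane(x,.043))
w=get_image("wrist"); w["w"]=1; r=band_fit(w,sys.argv[2],[*T(ST,[[x,0,0]])[0][:2],83],z=.034); print("plug",r.x,r.fun,T(ST,[[x,0,0]])[0][:2])
E
python3 rk.py -.088 red
```

```text
28.0833 [0.49240085259922156, 0.1272974896010232, 0.13026290493201306, 83.21855942844566] down (array([-1.9, -0.2, 87.3]), 0.2)
plug [ 0.4951  0.1252 83.3504] -0.7834388378506026 [0.4943 0.1269]
```

Call:
apply_moves(
  deltas=[85,-2,-1,35,0,85,-2,-1,65,0,85,-2,-1,84,0,85,-2,-1,87,0,85,-2,-1,87,0,60,-2,-1,87,0,60,-2,-1,87,0,60,-2,-1,87,0,60,-2,-1,87,0,60,-2,-1,87,0],
  squeeze=40,
)

```text
clock: 28.97
position: [0.4988, 0.1251, 0.0464]
ee_rot: [0.003, 0.061, 0.998, 0.001]
contact_force: [0.5, 1.9, 6.7]
width: 0.063
gripper_force: 45.3
```

```bash
cat >> h.py <<'E'
TR={"red":[.645,-.1096,1.4],"blue":[.6431,-.286,7.5]}
def slot(col,x,z,y=0): p=TR[col]; return to(*T(p,[[x,y,z]])[0],p[2]+90)
E
python3 - <<'E'
from h import *
sync(); s=get_state(); print(cmd(),s["width"],T([0,0,7],[np.array(cmd()[:3])-[ST[0],ST[1],0]]))
print(slot("red",-.021,.13))
E
```

```text
[0.4988165251820486, 0.12507518683098068, 0.04636037577728702, 82.94996390964806] 0.06303243622202304 [[-0.0832 -0.0013  0.0464]]
(array([-153.1, -218. ,  -83.6]), -8.5)
```

Call:
apply_moves(
  deltas=[60,0,0,-30,0,60,0,0,-60,0,60,0,0,-84,0,60,0,0,-84,0],
)

```text
clock: 29.3
position: [0.5002, 0.1247, 0.1335]
ee_rot: [0.006, 0.061, 0.998, 0.001]
contact_force: [1.7, 0.1, -1.3]
width: 0.0628
gripper_force: 47.9
```

Call:
apply_moves(
  deltas=[60,0,0,0,0,60,0,0,0,0,60,0,0,0,0,60,0,0,0,0],
)

```text
clock: 29.63
position: [0.4954, 0.1243, 0.1266]
ee_rot: [-0.002, 0.061, 0.998, -0.0]
contact_force: [0.2, 0.1, -2.2]
width: 0.0629
gripper_force: 47.9
```

Call:
apply_moves(
  deltas=[60,0,0,0,0,60,0,0,0,0,60,0,0,0,0,60,0,0,0,0],
)

```text
clock: 29.97
position: [0.4965, 0.1244, 0.1278]
ee_rot: [-0.0, 0.061, 0.998, -0.0]
contact_force: [-0.3, -0.6, -2.7]
width: 0.0629
gripper_force: 47.9
```

```bash
cat > held.py <<'E'
from h import *; import sys
s=get_state(); p=np.array(s["position"]); w=get_image("wrist"); w["w"]=1
for dz in(-.006,-.009):
    r=min((band_fit(w,sys.argv[1],[p[0]+d,p[1],yaw(s)],z=p[2]+dz) for d in(-.004,.002)),key=lambda r:r.fun); q=r.x
    print(dz,q,r.fun,"plug-TCP in tool x,y mm",(Mt(yaw(s)).T@np.array([q[0]-p[0],q[1]-p[1],0])*1000).round(1))
print(s["clock"],p,yaw(s))
E
python3 held.py red
```

```text
-0.006 [ 0.4837  0.1252 84.7267] -0.666992321404086 plug-TCP in tool x,y mm [12.8 -0.8  0. ]
-0.009 [ 0.4961  0.1241 83.2099] -0.5566285022167375 plug-TCP in tool x,y mm [ 0.3 -0.4  0. ]
29.9667 [0.4965 0.1244 0.1278] 82.9867456124868
```

```bash
python3 - <<'E'
from h import *
sync(); print(slot("red",-.0188,.12))
E
```

```text
(array([-157.3, -216.9,    7.9]), -8.4)
```

Call:
apply_moves(
  deltas=[60,-20,-28,0,-4,60,-40,-56,0,-8.4,60,-60,-84,0,-8.4,60,-80,-112,0,-8.4,60,-100,-140,0,-8.4,60,-120,-168,0,-8.4,60,-140,-195,4,-8.4,60,-157,-217,8,-8.4,60,-157,-217,8,-8.4,60,-157,-217,8,-8.4,60,-157,-217,8,-8.4,60,-157,-217,8,-8.4],
)

```text
clock: 31.02
position: [0.6252, -0.109, 0.12]
ee_rot: [-0.001, -0.013, 1.0, 0.0]
contact_force: [0.3, 0.4, -2.8]
width: 0.063
gripper_force: 47.8
```

Call:
apply_moves(
  deltas=[60,0,0,0,0,60,0,0,0,0,60,0,0,0,0,60,0,0,0,0],
)

```text
clock: 31.35
position: [0.6258, -0.1095, 0.1204]
ee_rot: [0.0, -0.013, 1.0, -0.0]
contact_force: [0.4, 0.1, -2.8]
width: 0.0631
gripper_force: 47.8
```

```bash
python3 held.py red; python3 - <<'E'
from h import *
sync(); print(slot("red",-.0188,.036))
w=get_image("wrist"); w["w"]=1
from prof import prof
print(prof(w,"red",TR["red"],lys=(-.065,-.055,.055,.065)).T)
d=cv2.resize(w["frame"][:,:,::-1],None,fx=1.42,fy=1.42); cv2.imwrite("pics/s1.png",d)
E
```

```text
-0.006 [ 0.6133 -0.11   89.7039] -0.423142054024407 plug-TCP in tool x,y mm [12.5 -0.2  0. ]
-0.009 [ 0.6248 -0.11   91.527 ] -0.3254726754726755 plug-TCP in tool x,y mm [ 1.  -0.4  0. ]
31.35 [ 0.6258 -0.1095  0.1204] 91.43878546324748
(array([-0.3, -0.4, 84.3]), 0.0)
[[-49.  -50.5 -51.  -49.5]
 [ 18.   10.    9.5  18. ]]
```

View pics/s1.png

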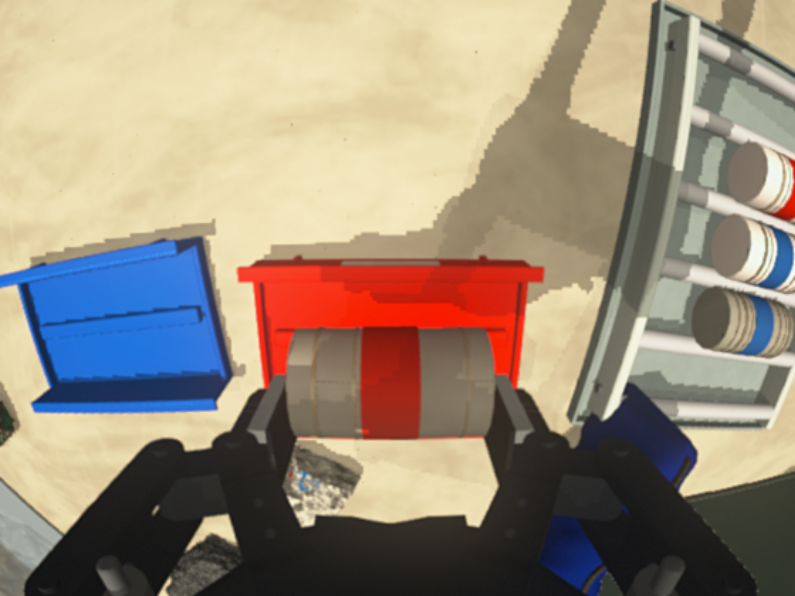

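The held plug sits over the near (x=-21) lane of the red tray, 2 mm toward the robot from the TCP as computed. Lowering.

Call:
apply_moves(
  deltas=[60,0,0,30,0,60,0,0,55,0,60,0,0,70,0,60,0,0,78,0,60,0,0,82,0,60,0,0,85,0,60,0,0,85,0,60,0,0,85,0],
)

```text
clock: 32.12
position: [0.6291, -0.1106, 0.0358]
ee_rot: [0.003, -0.012, 1.0, -0.001]
contact_force: [6.7, -0.3, -4.7]
width: 0.0633
gripper_force: 48.6
```

Call:
apply_moves(
  deltas=[60,-1,0,0,0,60,-2,0,0,0,60,-2,0,0,0,60,-2,0,0,0],
)

```text
clock: 32.45
position: [0.6292, -0.1105, 0.0356]
ee_rot: [0.001, -0.012, 1.0, -0.0]
contact_force: [5.5, -0.3, -2.0]
width: 0.0629
gripper_force: 48.9
```

Call:
apply_moves(
  deltas=[60,-1.5,0,0,0,60,-1.5,0,2,0,60,-1.5,0,2,0,60,-1.5,0,2,0],
)

```text
clock: 32.78
position: [0.6293, -0.1102, 0.0352]
ee_rot: [0.0, -0.012, 1.0, -0.0]
contact_force: [-0.2, -0.6, 9.7]
width: 0.0631
gripper_force: 50.3
```

Call:
apply_moves(
  deltas=[60,0,0,-1,0,75,0,0,-1,0,85,0,0,-1,0,85,0,0,-1,0,85,0,0,-30,0,85,0,0,-60,0,85,0,0,-90,0,85,0,0,-90,0,85,0,0,-90,0,85,0,0,-90,0,85,0,0,-90,0,85,0,0,-90,0],
)

```text
clock: 33.78
position: [0.6282, -0.1097, 0.1213]
ee_rot: [-0.002, -0.012, 1.0, 0.001]
contact_force: [0.5, -0.3, -0.4]
width: 0.0855
gripper_force: 0.0
```

```bash
python3 - <<'E'
from h import *
sync(); s=get_state(); print(s["clock"],cmd())
w=get_image("wrist"); w["w"]=1; save(w,"a1.png")
f=w["frame"]; 
# plug silhouette rows at columns left/right of band: grey (low sat) against red
H,S,V=hsv(w)
q=projw(w,[[.627,-.1105+.02,.042],[.627,-.1105-.02,.042]]); 
for c in q[:,0].round().astype(int):
    k=[r for r in range(100,380) if S[r,c]<120]; 
    col=S[:,c]<130
    # rows contiguous around predicted row
    r0=int(q[0,1]); a=r0
    while col[a-1]: a-=1
    b=r0
    while col[b+1]: b+=1
    th=(np.array([a-.5,b+.5])-np.array(w["K"])[1,2])/325.19+.3125
    m=th.mean(); D=.019/np.sin((th[1]-th[0])/2); print(c,a,b,"plug x",w["position"][0]+D*np.sin(m),"by height",w["position"][0]+(w["position"][2]-.023)*np.tan(m))
print(lane(-.044,.13))
E
```

```text
33.7833 [0.6282146812728269, -0.10966124913120433, 0.1212602587610054, 91.38895374659788]
303 196 241 plug x 0.6377456017405456 by height 0.6276552842994603
244 196 241 plug x 0.6377456017405456 by height 0.6276552842994603
(array([ 84.7, 233.3,  -8.7]), 8.4)
```

```bash
python3 - <<'E'
from prof import *
w=get_image("wrist"); w["w"]=1; s=get_state(); print(w["position"],s["position"])
p=TR["red"]; print(prof(w,"red",p,lys=(-.062,-.055,-.048,.048,.055,.062)).T)
f=w["frame"]
for ly,n in((.05,"free"),(.02,"plug")):
    xs=np.arange(-.06,.0601,.0015); q=projw(w,T(p,np.c_[xs,np.full(xs.size,ly),np.full(xs.size,.036)])); v=np.array([samp(f[...,k].copy(),q) for k in range(3)]).T.astype(int)
    print(n,q[0],q[-1],[(round(a*1000,1),*b.tolist()) for a,b in zip(xs,v)])
E
```

```text
[ 0.5506 -0.1124  0.248 ] [ 0.6287 -0.1098  0.1217]
[[-49.5 -49.5 -50.  -50.  -50.5 -50.5]
 [ 49.5  49.   48.5  48.5  49.   49.5]]
free [349.4312 165.5925] [336.862  315.7519] [(np.float64(-60.0), 159, 142, 112), (np.float64(-58.5), 159, 141, 111), (np.float64(-57.0), 157, 139, 109), (np.float64(-55.5), 158, 140, 110), (np.float64(-54.0), 159, 141, 110), (np.float64(-52.5), 160, 142, 111), (np.float64(-51.0), 142, 111, 86), (np.float64(-49.5), 119, 35, 23), (np.float64(-48.0), 143, 34, 22), (np.float64(-46.5), 208, 36, 19), (np.float64(-45.0), 211, 37, 19), (np.float64(-43.5), 210, 35, 17), (np.float64(-42.0), 215, 34, 14), (np.float64(-40.5), 198, 32, 13), (np.float64(-39.0), 208, 34, 16), (np.float64(-37.5), 211, 34, 15), (np.float64(-36.0), 211, 34, 16), (np.float64(-34.5), 210, 35, 16), (np.float64(-33.0), 211, 33, 15), (np.float64(-31.5), 210, 32, 12), (np.float64(-30.0), 211, 33, 15), (np.float64(-28.5), 211, 32, 13), (np.float64(-27.0), 211, 31, 12), (np.float64(-25.5), 211, 31, 11), (np.float64(-24.0), 211, 30, 11), (np.float64(-22.5), 211, 30, 12), (np.float64(-21.0), 209, 2
[... 3858 characters left out ...]
loat64(30.0), 125, 30, 19), (np.float64(31.5), 125, 31, 20), (np.float64(33.0), 126, 33, 20), (np.float64(34.5), 126, 33, 21), (np.float64(36.0), 125, 33, 22), (np.float64(37.5), 125, 35, 24), (np.float64(39.0), 124, 36, 25), (np.float64(40.5), 141, 37, 25), (np.float64(42.0), 233, 35, 11), (np.float64(43.5), 247, 36, 3), (np.float64(45.0), 246, 37, 4), (np.float64(46.5), 246, 37, 2), (np.float64(48.0), 246, 52, 25), (np.float64(49.5), 227, 153, 119), (np.float64(51.0), 219, 196, 154), (np.float64(52.5), 219, 196, 154), (np.float64(54.0), 221, 198, 156), (np.float64(55.5), 223, 203, 159), (np.float64(57.0), 224, 204, 160), (np.float64(58.5), 224, 204, 161), (np.float64(60.0), 224, 203, 160)]
```

View pics/a1.png

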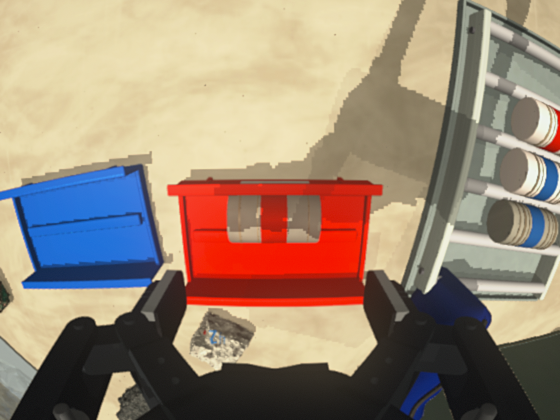

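R1 lies in the near lane of the red tray (pixel (274,218)), flat between rib and wall. From the contact I correct the tray position by +5 mm in x and the rack by +2 mm. Next is R2.

```bash
cat >> h.py <<'E'
ST=[.5838,.1162,-7.0]; TR={"red":[.650,-.1096,1.4],"blue":[.6481,-.286,7.5]}
E
python3 - <<'E'
from h import *
sync(); print(cmd(),lane(-.044,.13))
E
```

```text
[0.6286919361323126, -0.10978387578772889, 0.12171973042233139, 91.38977239057338] (array([ 82.9, 233.4,  -8.3]), 8.4)
```

Call:
apply_moves(
  deltas=[85,14,38,-3,5,85,28,76,-6,8.4,85,42,114,-8,8.4,85,56,152,-8,8.4,85,70,190,-8,8.4,85,80,222,-8,8.4,85,83,233,-8,8.4,85,83,233,-8,8.4,85,83,233,-8,8.4,85,83,233,-8,8.4,85,83,233,-8,8.4,85,83,233,-8,8.4],
)

```text
clock: 34.88
position: [0.5415, 0.1195, 0.1309]
ee_rot: [0.0, 0.062, 0.998, -0.0]
contact_force: [-0.6, -0.5, -0.3]
width: 0.085
gripper_force: 0.0
```

```bash
python3 rk.py -.044 red
```

```text
34.8833 [0.5414791073034301, 0.11950521236990645, 0.13094418085559875, 82.87592715500583] down (array([ 1.6,  1.9, 87.9]), -0.1)
plug [ 0.5382  0.1202 82.8192] -0.8159437512378689 [0.5401 0.1216]
```

Call:
apply_moves(
  deltas=[85,1,1,35,0,85,1,1,65,0,85,1,1,84,0,85,1,1,87,0,85,1,1,87,0,60,1,1,87,0,60,1,1,87,0,60,1,1,87,0,60,1,1,87,0,60,1,1,55,0,60,1,1,25,0,60,1,1,0,0],
)

```text
clock: 35.93
position: [0.5408, 0.122, 0.1341]
ee_rot: [0.002, 0.061, 0.998, 0.0]
contact_force: [0.9, 0.5, -1.9]
width: 0.0628
gripper_force: 46.7
```

```bash
python3 - <<'E'
from h import *
upd(1,1,0,0); print(cmd(),get_state()["width"],slot("red",.021,.12))
E
```

```text
[0.5406108457788248, 0.12062151068348136, 0.13094418085559875, 82.87592715500583] 0.06275045919672387 (array([-157.9, -211.8,   10.9]), -8.5)
```

Call:
apply_moves(
  deltas=[60,-20,-28,0,-4,60,-40,-56,0,-8.5,60,-60,-84,0,-8.5,60,-80,-112,0,-8.5,60,-100,-140,0,-8.5,60,-120,-168,0,-8.5,60,-140,-192,4,-8.5,60,-158,-212,11,-8.5,60,-158,-212,11,-8.5,60,-158,-212,11,-8.5,60,-158,-212,11,-8.5,60,-158,-212,11,-8.5],
)

```text
clock: 36.93
position: [0.6704, -0.1067, 0.1208]
ee_rot: [0.0, -0.013, 1.0, 0.0]
contact_force: [1.0, -0.1, -2.3]
width: 0.0633
gripper_force: 46.7
```

```bash
python3 - <<'E'
from h import *
sync(); print(cmd(),slot("red",.021,.036))
E
```

```text
[0.6703952196583319, -0.10666552013775729, 0.12082013259912329, 91.53006950974932] (array([-0.5, -2.4, 84.8]), 0.1)
```

Call:
apply_moves(
  deltas=[60,0,-2,30,0,60,0,-2,55,0,60,0,-2,70,0,60,0,-2,78,0,60,0,-2,82,0,60,0,-2,84,0,60,0,-2,84,0,60,0,-2,84,0,60,0,-2,84,0],
)

```text
clock: 37.68
position: [0.6712, -0.1095, 0.0372]
ee_rot: [0.001, -0.013, 1.0, -0.0]
contact_force: [-1.5, 0.5, -1.4]
width: 0.0631
gripper_force: 46.7
```

Little side force. Lower 2 mm more, release and lift.

Call:
apply_moves(
  deltas=[60,0,0,2,0,60,0,0,2,0,75,0,0,1,0,85,0,0,1,0,85,0,0,1,0,85,0,0,-30,0,85,0,0,-60,0,85,0,0,-90,0,85,0,0,-90,0,85,0,0,-90,0,85,0,0,-90,0,85,0,0,-90,0],
)

```text
clock: 38.68
position: [0.67, -0.1095, 0.1245]
ee_rot: [-0.001, -0.013, 1.0, 0.0]
contact_force: [0.1, 1.0, -0.8]
width: 0.0848
gripper_force: 0.0
```

```bash
python3 - <<'E'
from h import *
sync(); print(cmd(),lane(0,.13))
w=get_image("wrist"); w["w"]=1; save(w,"a2.png")
for x in(-.021,.021):
    p=T(TR["red"],[[x,0,0]])[0]; 
    f=w["frame"]
    ys=np.arange(-.04,.0401,.002); q=projw(w,T(TR["red"],np.c_[np.full(ys.size,x-.004),ys,np.full(ys.size,.042)]))
    H,S,V=hsv(w); print(x,[(int(y*1000),int(S[int(b),int(a)])) for y,(a,b) in zip(ys,q)])
E
```

```text
[0.6699687742960599, -0.1094649675158603, 0.12449714190440382, 91.48298889032942] (array([ 80.3, 227.8,  -5.5]), 8.5)
-0.021 [(-40, 224), (-38, 225), (-36, 223), (-33, 223), (-31, 149), (-29, 66), (-27, 66), (-25, 65), (-23, 84), (-21, 63), (-19, 64), (-17, 64), (-15, 63), (-13, 64), (-11, 76), (-9, 76), (-7, 239), (-5, 238), (-3, 237), (-1, 241), (0, 242), (2, 239), (4, 237), (6, 240), (8, 202), (10, 59), (12, 63), (14, 63), (16, 63), (18, 65), (20, 67), (22, 69), (24, 80), (26, 69), (28, 67), (30, 66), (32, 179), (34, 227), (36, 228), (38, 234), (40, 231)]
0.021 [(-40, 227), (-38, 229), (-36, 227), (-33, 233), (-31, 38), (-29, 48), (-27, 58), (-25, 57), (-23, 57), (-21, 57), (-19, 68), (-17, 101), (-15, 9), (-13, 3), (-11, 3), (-9, 80), (-7, 223), (-5, 212), (-3, 210), (-1, 211), (0, 211), (2, 210), (4, 213), (6, 213), (8, 130), (10, 57), (12, 56), (14, 57), (16, 86), (18, 56), (20, 56), (22, 78), (24, 56), (26, 99), (28, 79), (30, 52), (32, 242), (34, 242), (36, 242), (38, 242), (40, 242)]
```

Both red plugs lie lengthwise in the tray. Next is B1 in lane 0.

Call:
apply_moves(
  deltas=[85,14,38,0,5,85,28,76,0,8.5,85,42,114,0,8.5,85,56,152,0,8.5,85,70,190,0,8.5,85,78,220,0,8.5,85,80,228,0,8.5,85,80,228,0,8.5,85,80,228,0,8.5,85,80,228,0,8.5,85,80,228,0,8.5,85,80,228,0,8.5],
)

```text
clock: 39.73
position: [0.5856, 0.1147, 0.1258]
ee_rot: [-0.0, 0.062, 0.998, -0.0]
contact_force: [0.1, -0.3, -0.1]
width: 0.085
gripper_force: 0.0
```

```bash
python3 rk.py 0 blue
```

```text
39.7333 [0.5855796327618153, 0.11473244844808102, 0.1258364652828709, 82.87850935179829] down (array([ 1.9,  1.2, 82.8]), -0.1)
plug [ 0.5816  0.1141 82.741 ] -0.776529244176303 [0.5838 0.1162]
```

Call:
apply_moves(
  deltas=[85,2,0,35,0,85,2,0,65,0,85,2,0,80,0,85,2,0,82,0,85,2,0,82,0,60,2,0,82,0,60,2,0,82,0,60,2,0,82,0,60,2,0,82,0,60,2,0,50,0,60,2,0,20,0,60,2,0,0,0],
)

```text
clock: 40.78
position: [0.5847, 0.1164, 0.13]
ee_rot: [0.003, 0.061, 0.998, 0.0]
contact_force: [0.8, 0.3, -1.3]
width: 0.0628
gripper_force: 46.9
```

```bash
python3 - <<'E'
from h import *
upd(2,0,0,0); print(cmd(),get_state()["width"],slot("blue",-.021,.12))
E
```

```text
[0.5835950617471694, 0.11498039579698156, 0.1258364652828709, 82.87850935179829] 0.06278056637508639 (array([ -93.4, -395.2,    5.8]), -14.6)
```

Call:
apply_moves(
  deltas=[60,-9,-38,0,-5,60,-18,-76,0,-10,60,-27,-114,0,-14.6,60,-36,-152,0,-14.6,60,-45,-190,0,-14.6,60,-54,-228,0,-14.6,60,-63,-266,0,-14.6,60,-72,-304,0,-14.6,60,-81,-342,0,-14.6,60,-90,-378,3,-14.6,60,-93,-395,6,-14.6,60,-93,-395,6,-14.6],
)

```text
clock: 41.78
position: [0.6273, -0.2922, 0.1204]
ee_rot: [0.001, -0.064, 0.998, -0.002]
contact_force: [0.6, 0.2, -1.8]
width: 0.0631
gripper_force: 46.8
```

Call:
apply_moves(
  deltas=[60,0,0,0,0,60,0,0,0,0,60,0,0,0,0,60,0,0,0,0,60,0,0,0,0],
)

```text
clock: 42.2
position: [0.6273, -0.2856, 0.1205]
ee_rot: [0.0, -0.067, 0.998, 0.0]
contact_force: [0.3, -0.2, -1.9]
width: 0.0635
gripper_force: 46.8
```

```bash
python3 - <<'E'
from h import *
sync(); print(cmd(),slot("blue",-.021,.036))
E
```

```text
[0.6273269161950285, -0.28558464219973545, 0.12051938523666646, 97.68564047268445] (array([ 0.5, -3.1, 84.5]), 0.2)
```

Call:
apply_moves(
  deltas=[60,0,-3,30,0,60,0,-3,55,0,60,0,-3,70,0,60,0,-3,78,0,60,0,-3,82,0,60,0,-3,84,0,60,0,-3,84,0,60,0,-3,84,0,60,0,-3,84,0],
)

```text
clock: 42.95
position: [0.6283, -0.2904, 0.0374]
ee_rot: [0.001, -0.066, 0.998, -0.001]
contact_force: [-0.8, 0.2, -1.8]
width: 0.0629
gripper_force: 46.8
```

Call:
apply_moves(
  deltas=[60,0,0,2,0,60,0,0,2,0,75,0,0,1,0,85,0,0,1,0,85,0,0,1,0,85,0,0,-30,0,85,0,0,-60,0,85,0,0,-90,0,85,0,0,-90,0,85,0,0,-90,0,85,0,0,-90,0,85,0,0,-90,0],
)

```text
clock: 43.95
position: [0.6265, -0.2894, 0.1244]
ee_rot: [-0.001, -0.066, 0.998, 0.001]
contact_force: [-0.5, -0.2, -0.3]
width: 0.0845
gripper_force: 0.0
```

```bash
python3 - <<'E'
from h import *
sync(); print(cmd(),lane(.044,.13))
w=get_image("wrist"); w["w"]=1; save(w,"a3.png")
E
```

```text
[0.6265370690044099, -0.28937683088709143, 0.12438515755918725, 97.58745737484479] (array([-53.8, 396.6,  -5.6]), 14.6)
```

Call:
apply_moves(
  deltas=[85,-5,38,0,5,85,-10,76,0,10,85,-15,114,-3,14.6,85,-20,152,-5,14.6,85,-25,190,-5,14.6,85,-30,228,-5,14.6,85,-36,266,-5,14.6,85,-42,304,-5,14.6,85,-47,342,-5,14.6,85,-52,380,-5,14.6,85,-54,396,-5,14.6,85,-54,396,-5,14.6],
)

```text
clock: 45.0
position: [0.6276, 0.1141, 0.1296]
ee_rot: [-0.001, 0.059, 0.998, 0.001]
contact_force: [-0.5, 0.5, -0.1]
width: 0.0849
gripper_force: 0.0
```

Call:
apply_moves(
  deltas=[85,0,0,0,0,85,0,0,0,0,85,0,0,0,0,85,0,0,0,0,85,0,0,0,0],
)

```text
clock: 45.42
position: [0.6289, 0.1084, 0.131]
ee_rot: [-0.0, 0.062, 0.998, -0.0]
contact_force: [-0.4, -0.0, 0.2]
width: 0.0849
gripper_force: 0.0
```

```bash
python3 rk.py .044 blue
```

```text
45.4167 [0.628895696159814, 0.10841425161197642, 0.13101356656770194, 82.88925296443293] down (array([ 1.7,  2.2, 88. ]), -0.1)
plug [ 0.6255  0.1085 83.5969] -0.8137273946097475 [0.6275 0.1108]
```

Call:
apply_moves(
  deltas=[85,1.5,1,35,0,85,1.5,1,65,0,85,1.5,1,85,0,85,1.5,1,87,0,85,1.5,1,87,0,60,1.5,1,87,0,60,1.5,1,87,0,60,1.5,1,87,0,60,1.5,1,87,0,60,1.5,1,55,0,60,1.5,1,25,0,60,1.5,1,0,0],
)

```text
clock: 46.47
position: [0.6284, 0.1108, 0.1344]
ee_rot: [0.002, 0.061, 0.998, 0.0]
contact_force: [0.6, -0.2, -1.6]
width: 0.0626
gripper_force: 46.5
```

```bash
python3 - <<'E'
from h import *
upd(1.5,1,0,0); print(cmd(),get_state()["width"],slot("blue",.021,.12))
E
```

```text
[0.6275310206626914, 0.10959224175945356, 0.13101356656770194, 82.88925296443293] 0.06257846499083174 (array([ -89.7, -384.7,   11. ]), -14.6)
```

Call:
apply_moves(
  deltas=[60,-6,-38,-30,-5,60,-12,-76,-30,-10,60,-19,-114,-30,-14.6,60,-27,-152,-30,-14.6,60,-36,-190,-30,-14.6,60,-46,-228,-20,-14.6,60,-57,-266,0,-14.6,60,-68,-304,5,-14.6,60,-79,-342,8,-14.6,60,-88,-372,11,-14.6,60,-90,-385,11,-14.6,60,-90,-385,11,-14.6],
)

```text
clock: 47.47
position: [0.67, -0.2866, 0.1208]
ee_rot: [0.001, -0.064, 0.998, -0.001]
contact_force: [-0.7, 0.1, -1.3]
width: 0.0631
gripper_force: 46.5
```

Call:
apply_moves(
  deltas=[60,0,0,0,0,60,0,0,0,0,60,0,0,0,0,60,0,0,0,0,60,0,0,0,0],
)

```text
clock: 47.88
position: [0.6699, -0.2807, 0.1206]
ee_rot: [0.0, -0.067, 0.998, 0.0]
contact_force: [-0.4, 1.0, -2.3]
width: 0.0628
gripper_force: 46.5
```

```bash
python3 - <<'E'
from h import *
sync(); print(cmd(),slot("blue",.021,.036),slot("blue",.021,.036,y=-.003))
E
```

```text
[0.6699254068090649, -0.2807350473597772, 0.12058071283764552, 97.6855187016109] (array([ 1.3, -2.4, 84.6]), 0.2) (array([ 1.3, -5.4, 84.6]), 0.2)
```

Call:
apply_moves(
  deltas=[60,1,-3,30,0,60,1,-3,55,0,60,1,-3,70,0,60,1,-3,78,0,60,1,-3,82,0,60,1,-3,84,0,60,1,-3,84,0,60,1,-3,84,0,60,1,-3,84,0],
)

```text
clock: 48.63
position: [0.6691, -0.2853, 0.0369]
ee_rot: [0.0, -0.066, 0.998, -0.0]
contact_force: [-2.1, 0.4, -1.3]
width: 0.0631
gripper_force: 46.6
```

Call:
apply_moves(
  deltas=[60,0,0,2,0,60,0,0,2,0,75,0,0,1,0,85,0,0,1,0,85,0,0,1,0,85,0,0,-30,0,85,0,0,-60,0,85,0,0,-100,0,85,0,0,-140,0,85,10,40,-170,0,85,20,80,-190,0,85,20,80,-190,0],
)

```text
clock: 49.63
position: [0.639, -0.2053, 0.231]
ee_rot: [0.003, -0.067, 0.998, 0.0]
contact_force: [-0.6, 0.1, -0.1]
width: 0.0852
gripper_force: 0.0
```

Call:
apply_moves(
  deltas=[85,0,0,0,0,85,0,0,0,0,85,0,0,0,0,85,0,0,0,0],
)

```text
clock: 49.97
position: [0.6388, -0.2097, 0.2244]
ee_rot: [-0.001, -0.066, 0.998, 0.0]
contact_force: [1.0, 0.1, -0.3]
width: 0.085
gripper_force: 0.0
```

```bash
python3 - <<'E'
from h import *
w=get_image("wrist"); print(get_state()["clock"],get_state()["position"])
cv2.imwrite("pics/end.png",cv2.resize(w["frame"],None,fx=1.42,fy=1.42,interpolation=cv2.INTER_CUBIC)[:,:,::-1])
E
```

```text
50.0167 [ 0.6387 -0.2098  0.2243]
```

View pics/end.png

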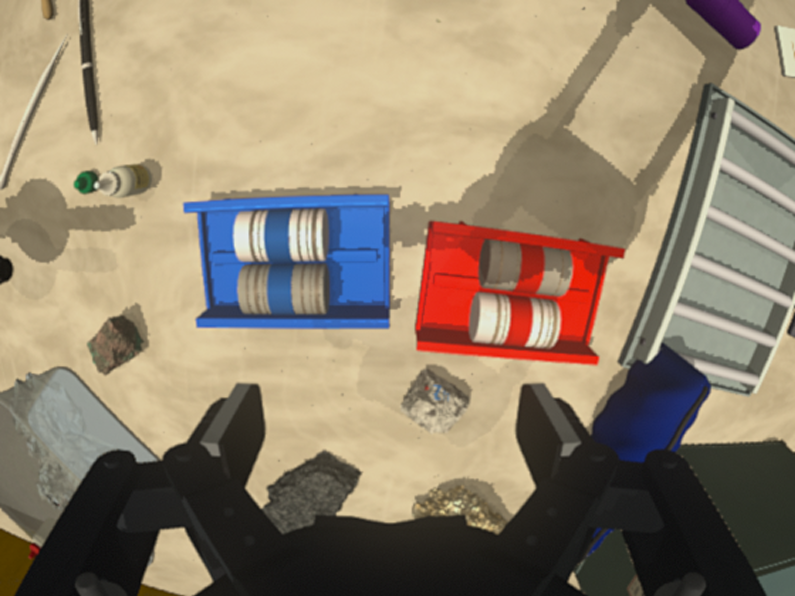

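All four plugs lie lengthwise, side by side: blue at (283,235) and (283,288), red at (525,267) and (515,320). The rack is empty and the rocks and bottle have not been moved. Handing in.

```bash
python3 -c "
from rig import sign_off
print(sign_off())"
```

```text
the job is handed in; nothing more can be done
None
```

I found four plugs (two red, two blue): all were laid on the rack, given a full blast of over two seconds and put in the trays of their colours, and the job was handed in at about 50 s on the robot's clock.

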